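Press the handheld tester home in its foam case

ROBOT

A 6-joint arm with a two-finger parallel gripper is mounted at the origin on a cart in front of the work surface, level with it; the furniture and walls round the work are solid. World frame = base frame: x ahead of the robot, y to its left, z up, the work surface at z = 0. Lengths are in mm, angles in degrees, forces in N, time in s.
With the tool pointing down it reaches from about 425 to 950 mm from the base axis. Payload 3.5 kg.
Tool frame: the origin (TCP) lies on the mounting face of the last link; the fingertips stand env.tip_reach ahead of it and the grasp point (between the pads) lies 155 mm ahead of it (env.tip_reach is the distance from the TCP to the fingertips, in mm); y points along the fingers, x is the direction in which the jaws open and shut, and the axes are right-handed (so a half turn about y gives the same grasp; the last joint's range is limited). The gripper opens to 85 mm and grips with 20 to 120 N. Pads are 22 mm wide; open, the fingers measure 114 mm over their backs; the gripper's body (76 mm by 85 mm) begins 54 mm behind the grasp point. The pads swing forward as they close: fully open they stand 13 mm farther back than shut.
Start: joints at [61.135, 16.404, 90.338, -0, 73.258, -8.594], TCP at [233.828, 633.192, 404.725] pointing down, gripper open.
Joint ranges: [-158.93, 158.93], [-51.34, 127.21], [12.03, 142.37], [-87.48, 267.48], [13.55, 161.25], [-162.69, 162.69]. Speed limits (degrees/s): [159.86, 159.86, 180, 180, 180, 180].

INTERFACE

Orientations are given as [roll, pitch, yaw] about the fixed x, y, z axes, in that order (R = Rz(yaw) Ry(pitch) Rx(roll)).
In Python, from bench import env gives the robot as it stands.
- The arm moves only by the shell command python3 -m jog 'ROWS' [FORCE]. ROWS is JSON, a list of rows, each an object of numbers: "dx", "dy", "dz": the shift along the world's x, y, z in mm; "wx", "wy", "wz": the turn, a rotation vector about the world's x, y, z in degrees; "fingers": the finger opening in mm, from 0 to 85.4. In form: [{"dx": .., "dy": .., "dz": .., "wx": .., "wy": .., "wz": .., "fingers": ..}, ...]. A call has 1 to 20 rows; each row shifts and turns the commanded pose from where the row before left it; what a row does not reach is not made up. A row lasts 1/12 s, in which the tool goes at most 41.7 mm and 7.16 degrees, less where a joint would pass 70% of its speed; a pose out of reach is approached as far as the arm can. A call is refused whole if a number of a shift passes 41.7 or a number of a turn 7.16, either way. A call with a gripper value outside its range is refused whole. The fingers move at their own pace and stop on an object; FORCE is the grip in N (left out, the last holds). Time passes only in rows, so rows that do not move let the fingers close. It gives the time, the measured TCP pose, the force and the opening at its end, in the units of the state.
- env.read_state(): the state, without advancing time (a new reading comes with each control period).
- env.camera(name): name is "side" or "top"; returns a dict with "pixels" (420x560x3 uint8, red, green, blue), "fx", "fy", "cx", "cy" (pixels), "extrinsics" (4x4, takes a point from world to camera coordinates). Camera axes: x right, y down, z forward; pixel columns grow to the right and rows downward; lengths in mm; the calibration is good to about 2 mm. A picture is of the moment at which its call begins. There is no depth.
- env.hand_in(): hands the job in, once; it reports no verdict.
Trained networks look in a picture, given as the dict that the camera call returned (one of the last four; its "shot" number tells which), for a name from the list of things; names that differ only in an ending like _2 or _b are one class to them, and where a whole thing is asked for, a point or a joint stands for the part that bears it (a point fixed in the world has none). Each returns a list of dicts, best first, with "confidence" (0 to 1); they miss things now and then, are a little off and sometimes report something else, mostly with a low value. They report only what shows in the picture. A call takes as long as a camera call. They do not tell look-alikes from the thing itself.
- env.search_frame(picture, label): "point" ([column, row] in pixels, amid what is visible of it).
- env.pinpoint(picture, label): "point" ([column, row] in pixels: a listed point, or the origin of a listed thing).
The state is a dict: "t": time; "joints": joint angles; "dq": joint speeds; "tau": joint torques, N m; "position": TCP position; "orientation": TCP orientation; "wrist_force": force on the tool from outside, world axes, zero at the start; "wrist_torque": the same for the moment, N m; "grip_width": opening from 0.0 (shut) to 1.0 (fully open).
Only numpy, scipy, OpenCV 4.12 (cv2) and the standard library are available. Lean on these libraries where they do the work, as an engineer would, in place of code of your own. Each camera call takes 0.05 s, during which the arm holds its last target.

TASK

Draw the handheld tester out of its sloping holster, lay it down on the bench on its flat back with the display up, and let go of it. Then pick it up afresh and press it into the matching foam cutout of the grey case, display up and broad head at the broad end, until it is fully home and level all along. Leave everything else on the bench where it is.

Things in the scene. Friction and masses are not known exactly. Their poses are not given: they have to be found in the camera images.
- tester_center (a point): Centre of the handheld tester (0.13 to 0.24 kg), a bar 130 mm long, 28 mm high throughout, all flanks flat. x runs along it from handle to head, y across, z out of the face with the display (14 mm from here; its flat back is 14 mm the other way). It starts loose in the holster, handle up: x dips 40 degrees below level, the handle leaning out toward the robot.
- tester_handle (a point): Middle of the tester's blue ribbed handle, 42 mm from tester_center along -x; axes as there. The handle spans x = -65 to -20 mm from the centre and is 30 mm wide. Between x = -20 and +20 mm is the whitish waist, 24 mm wide, two round buttons on its face.
- tester_head (a point): Middle of the tester's head, 42 mm from tester_center along +x; axes as there. The head is whitish, spans x = +20 to +65 mm, is 40 mm wide, has a dark display on its face and two short brass pins at its end.
- holster: Fixed black sleeve on a dark steel foot (110 x 76 x 10 mm), up to 0.10 m high; origin under the foot's centre, x level, the way the tester's head points, z up. The sleeve is shut but for its upper mouth, has 2 mm of play beside the head and hides head and waist; 57 mm of the handle end stand out. The tester leaves it only along its own length, 75 mm till clear.
- clear_patch (a point): Middle of a patch of bench that is always clear, 160 mm along x and 110 mm along y, on the bench top; axes as the robot base. A resistance meter (120 mm high) stands just beyond it, a micrometer stand (106 mm high) to its near left.
- case_seat (a point): Where tester_center is when fully home: 22 mm above the bench; x toward the broad (head) end of the cutout, z up. The case is a fixed open grey shell, 174 x 104 x 32 mm, long along x, filled with dark foam. The cutout's blue-grey floor is 8 mm above the bench, 14 mm below this point, so the seated tester stands 6 mm proud of the foam; 2.5 mm of room at each end.
- case_mouth (a point): Centre of the cutout at the foam's top, 8 mm above case_seat, 30 mm above the bench; axes as there. The only finger wells are beside the waist: 40 mm long along x, out to 42 mm either side of the middle, down to the cutout's floor. Round handle and head there is no room for fingers.
- lips_head (a point): Midway between the two springy foam lips of the head end, 42.5 mm from case_mouth along +x, at the foam's top; axes as case_seat. Each lip is 34 mm long and stands 2 mm into the way of the tester's flank; its upper 10 mm slope outward by 20 degrees, a lead-in that begins 1.6 mm outside the flank.
- lips_handle (a point): The same between the two lips of the handle end, 42.5 mm from case_mouth along -x. Pushing the tester past all four lips takes about 12 to 25 N straight down in all, far more than its weight; either end may lag and then needs a press on its face. Once home, friction holds it.
- scissors: Bystander: thread scissors with black loops, 62 x 162 x 8 mm, lying on the bench; origin at the centre of its underside.
- pen_magenta: Bystander: magenta pen, 128 mm long, lying on the bench; origin at the centre of its underside.
- shim_olive: Bystander: small olive-green setting block, 18 x 34 x 9 mm, lying on the bench; origin at the centre of its underside.
- ring_gauge: Bystander: grey steel setting ring, 48 mm across, 14 mm high, lying on the bench; origin at the centre of its underside.
- eraser: Bystander: blue and white eraser, 20 x 42 x 12 mm, lying on the bench; origin at the centre of its underside.
- marker_black: Bystander: white and black marker, 146 mm long, lying on the bench; origin at the centre of its underside.
Things that resemble listed ones, but are neither listed nor needed, are in the scene too. Of the things that look like the part that bears tester_center, the smaller one is meant.

How it is judged (in metres and radians):
On the way, in this order (a step that is already met when the one before it is completed fails the run):
1. the tester lies on the bench on its flat back, display up, let go (angle between tester_center's own z axis and vertical below 0.06 rad and height (world z) of tester_center below 0.02 m and contact force between the fingers and tester below 0.05 N and linear speed of tester below 0.02 m/s), for 0.2 s.
2. the tester is picked up again, clear of the bench (height (world z) of tester_center above 0.042 m and contact force between the fingers and tester above 0.5 N), for 0.05 s.
At the end, for the whole second after the job is handed in: The tester rests in the cutout, released and still, head at the broad end and display up: its centre within 5 mm along, 4 mm across and 3 mm in height of the fully seated place, level within 0.05 rad and in line within 0.06 rad (x of tester_center in the frame of case_seat between -0.005 and 0.005 m and y of tester_center in the frame of case_seat between -0.004 and 0.004 m and z of tester_center in the frame of case_seat between -0.003 and 0.003 m and angle between tester_center's own z axis and vertical below 0.05 rad and angle between the x axis of tester_center and the x axis of case_seat, either way round below 0.06 rad and x of tester_handle in the frame of case_seat below 0 m and linear speed of tester below 0.01 m/s); the robot touches nothing.
It fails at once if a bystander is moved by more than 25 mm (distance of any of scissors, pen_magenta, shim_olive, ring_gauge, eraser, marker_black from where it was at the start of the episode above 0.025 m).
It also fails if it takes over 72 s, if anything falls off the work surface, if the arm or the gripper's body presses on something with over 40 N, if the wrist force passes 120 N, or if a joint passes its speed limit or range.

## Working session

There is one attempt and no reset: what is moved stays moved. The work goes in short steps, Python scripts to look and compute and a shell command to move; the robot and the scene stay as the last step left them, time stands still between calls to the robot, and variables do not carry over. Pictures are saved under pics/ and viewed, and the job is handed in when it is done.

```bash
ls; mkdir -p pics
python3 - <<'E'
from bench import env
import cv2
print(env.read_state(), env.tip_reach)
for n in ("side","top"):
    p=env.camera(n)
    cv2.imwrite(f"pics/{n}0.png",cv2.cvtColor(p["pixels"],cv2.COLOR_RGB2BGR))
    print(n,p["fx"],p["fy"],p["cx"],p["cy"],p["extrinsics"],p["shot"])
    for l in ["tester_center","tester_handle","tester_head","holster","clear_patch","case_seat","case_mouth","lips_head","lips_handle"]:
        r=env.pinpoint(p,l)
        print(l,[(q["point"],round(q["confidence"],2)) for q in r])
E
```

```text
pics
{'t': 0.0, 'joints': array([ 6.11341840e+01,  1.64552095e+01,  9.04251170e+01, -9.84547326e-05,
        7.32594928e+01, -8.59330443e+00]), 'dq': array([-0.03336006, -0.00152487, -0.07356074,  0.02677646, -0.01455014,
       -0.03770022]), 'tau': array([ 6.81320162e-04, -4.05984449e+01, -2.92618078e+01, -1.22533834e-04,
        5.94038836e-03, -1.40532458e-05]), 'position': array([233.71127372, 632.97119045, 403.30427469]), 'orientation': array([-89.97920135,   0.1382637 ,  69.72754197]), 'wrist_force': array([ 0.11789943, -1.08319595, -0.07876923]), 'wrist_torque': array([-0.0012355 , -0.03841009,  0.00899854]), 'grip_width': 0.9977738920659616} 173.4
side 527.4801902355877 527.4801902355877 279.58279356560365 204.4422508178317 [[ 8.56828323e-01 -5.15375733e-01  1.52669046e-02 -3.51694881e+02]
 [-1.61404641e-01 -2.96226681e-01 -9.41381057e-01  2.07447269e+02]
 [ 4.89687417e-01  8.04137804e-01 -3.36999446e-01  1.32773926e+03]
 [ 0.00000000e+00  0.00000000e+00  0.00000000e+00  1.00000000e+00]] 1
tester_center [([301.1, 202.4], 0.86), ([239.9, 204.3], 0.63), ([309.6, 304.1], 0.22)]
[... 506 characters left out ...]
541932 [[-5.25817204e-03 -9.99980178e-01 -3.46333692e-03  1.12819450e+02]
 [-9.95974817e-01  5.54695287e-03 -8.94616953e-02  4.86696752e+02]
 [ 8.94791330e-02  2.97899137e-03 -9.95984242e-01  1.27589609e+03]
 [ 0.00000000e+00  0.00000000e+00  0.00000000e+00  1.00000000e+00]] 2
tester_center [([229.8, 228.6], 0.79), ([217.5, 143.6], 0.56), ([235.8, 239.5], 0.5)]
tester_handle [([202.2, 151.3], 0.64), ([232.8, 240.9], 0.47)]
tester_head [([229.8, 220.0], 0.75), ([232.3, 134.4], 0.58)]
holster [([231.4, 230.0], 0.49)]
clear_patch [([336.9, 199.8], 0.94)]
case_seat [([427.2, 209.3], 0.78)]
case_mouth [([430.8, 209.4], 0.84)]
lips_head [([420.7, 199.1], 0.94)]
lips_handle [([431.8, 223.5], 0.72)]
```

View pics/side0.png

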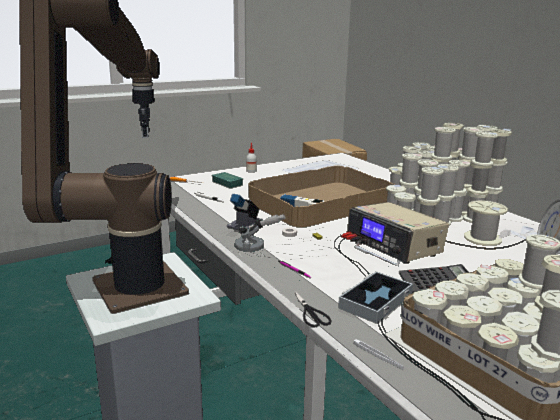

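View pics/top0.png

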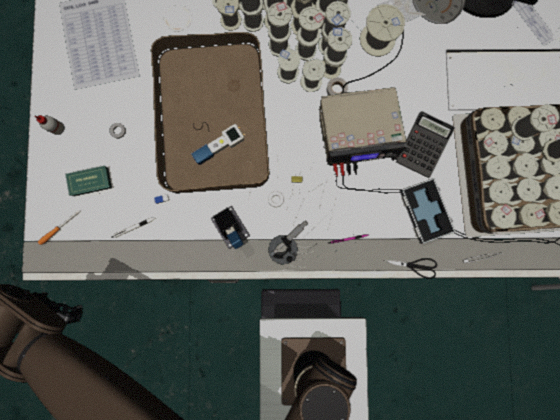

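The two candidates for the tester are the one in the brown tray (top 217,143; side 301,202), which looks larger, and the one in the holster (top 230,229; side 240,204). The holster one fits the description. I'll check that in crops next.

```bash
cat > h.py <<'E'
import numpy as np, cv2
from bench import env
def snap(n,name=None,box=None,s=1):
    p=env.camera(n)
    if name:
        im=cv2.cvtColor(p["pixels"],cv2.COLOR_RGB2BGR)
        if box: im=im[box[1]:box[3],box[0]:box[2]]
        cv2.imwrite(f"pics/{name}.png",cv2.resize(im,None,fx=s,fy=s,interpolation=cv2.INTER_CUBIC))
    return p
def ray(p,uv):
    E=np.array(p["extrinsics"]);R=E[:3,:3];t=E[:3,3]
    d=R.T@np.array([(uv[0]-p["cx"])/p["fx"],(uv[1]-p["cy"])/p["fy"],1]); c=-R.T@t
    return c,d/np.linalg.norm(d)
def onz(p,uv,z):
    c,d=ray(p,uv); return c+d*(z-c[2])/d[2]
def tri(p1,u1,p2,u2):
    c1,d1=ray(p1,u1);c2,d2=ray(p2,u2)
    A=np.stack([d1,-d2],1);s=np.linalg.lstsq(A,c2-c1,rcond=None)[0]
    a=c1+s[0]*d1;b=c2+s[1]*d2
    return (a+b)/2,np.linalg.norm(a-b)
def proj(p,X):
    E=np.array(p["extrinsics"]);q=E[:3,:3]@np.asarray(X)+E[:3,3]
    return np.array([p["fx"]*q[0]/q[2]+p["cx"],p["fy"]*q[1]/q[2]+p["cy"]])
E
python3 - <<'E'
from h import *
a=snap("side","s1",(200,170,340,275),5.5)
b=snap("top","t1",(180,190,320,280),5.5)
c=snap("top","t2",(390,160,470,260),6)
for l in ["case_seat","case_mouth","lips_head","lips_handle","clear_patch","holster","tester_handle","tester_center"]:
    for ra in env.pinpoint(a,l):
        for rb in env.pinpoint(b,l):
            P,e=tri(a,ra["point"],b,rb["point"])
            if e<25: print(l,np.round(ra["point"]),np.round(rb["point"]),P.round(1),round(e,1),round(ra["confidence"],2),round(rb["confidence"],2))
for l in ["scissors","pen_magenta","shim_olive","ring_gauge","eraser","marker_black"]:
    for rb in env.pinpoint(b,l): print(l,np.round(rb["point"]),onz(b,rb["point"],0).round(),round(rb["confidence"],2))
E
```

```text
case_seat [378. 292.] [428. 209.] [ 475.7 -349.6   25.1] 3.9 0.71 0.71
case_mouth [378. 290.] [428. 208.] [ 476.5 -349.4   28.5] 2.0 0.95 0.67
lips_head [383. 283.] [426. 199.] [ 502.7 -338.9   37.5] 2.7 0.75 0.8
lips_handle [367. 300.] [433. 220.] [ 437.7 -362.5   19.7] 10.0 0.84 0.63
clear_patch [324. 255.] [336. 198.] [512.1 -75.7   1.1] 2.7 0.81 0.8
holster [244. 225.] [229. 228.] [424.8 254.1  -4.8] 5.8 0.85 0.58
tester_handle [288. 199.] [201. 156.] [643.6 336.6  25.5] 5.2 0.65 0.74
tester_handle [288. 199.] [412. 265.] [ 308.  -219.7  251.6] 21.3 0.65 0.44
tester_handle [238. 204.] [238. 243.] [379.7 214.8  89. ] 9.6 0.51 0.76
tester_center [240. 204.] [230. 227.] [415.  245.   75.3] 11.8 0.59 0.68
tester_center [240. 204.] [226. 227.] [418.8 257.5  70.8] 7.2 0.59 0.63
scissors [410. 267.] [ 300. -297.    0.] 0.84
scissors [226. 221.] [442. 263.   0.] 0.38
pen_magenta [351. 236.] [ 395. -120.    0.] 0.4
pen_magenta [412. 266.] [ 303. -303.    0.] 0.22
shim_olive [335. 198.] [512. -71.   0.] 0.68
shim_olive [296. 173.] [591.  47.   0.] 0.65
ring_gauge [273. 198.] [512. 118.   0.] 0.43
ring_gauge [228. 223.] [437. 257.   0.] 0.41
ring_gauge [230. 227.] [424. 251.   0.] 0.26
eraser [162. 202.] [502. 459.   0.] 0.45
marker_black [133. 221.] [444. 549.   0.] 0.69
```

View pics/s1.png

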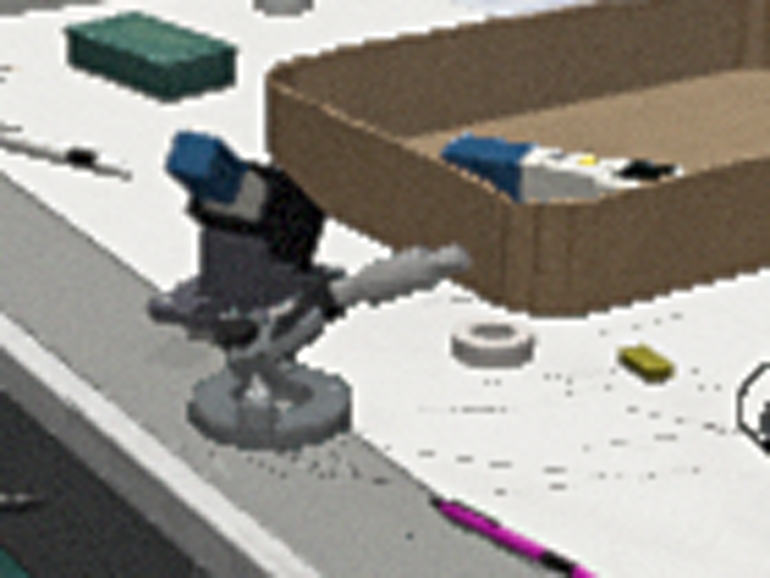

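View pics/t1.png

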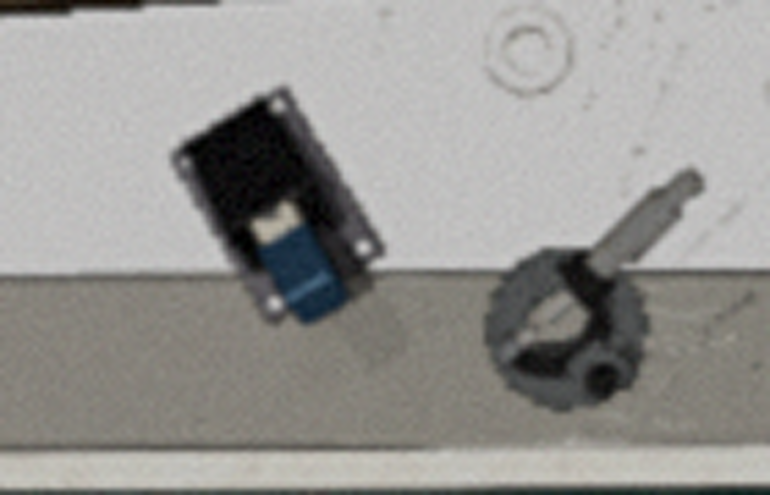

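View pics/t2.png

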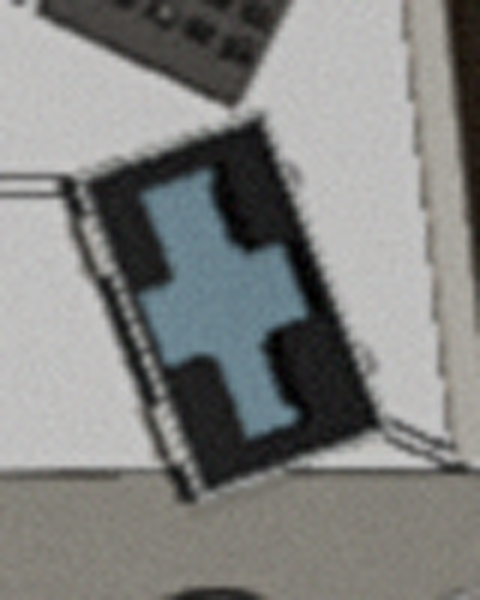

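Run:
```python
from h import *
a=snap("side","s3",(330,262,420,325),8)
b=snap("top","t3",(395,172,465,248),7.8)
def f(x,y): return (180+x/5.5-.41,190+y/5.5-.41)
B=[onz(b,f(*q),10) for q in [(278,103),(183,160),(272,303),(365,247)]]
for q in B: print(q.round(1))
c=sum(B)/4; d=(B[0]+B[1]-B[2]-B[3]); e=(B[1]+B[2]-B[0]-B[3])
print(c, np.degrees(np.arctan2(d[1],d[0])), np.degrees(np.arctan2(-e[0],e[1])),np.linalg.norm(d)/2,np.linalg.norm(e)/2)
```

```text
[480.5 249.3  10. ]
[449.1 301.8  10. ]
[369.9 252.1  10. ]
[400.4 200.9  10. ]
[424.96806586 251.05045737  10.        ] 31.63258880857221 30.830225117589293 93.48112904120761 60.4009142116338
```

View pics/s3.png

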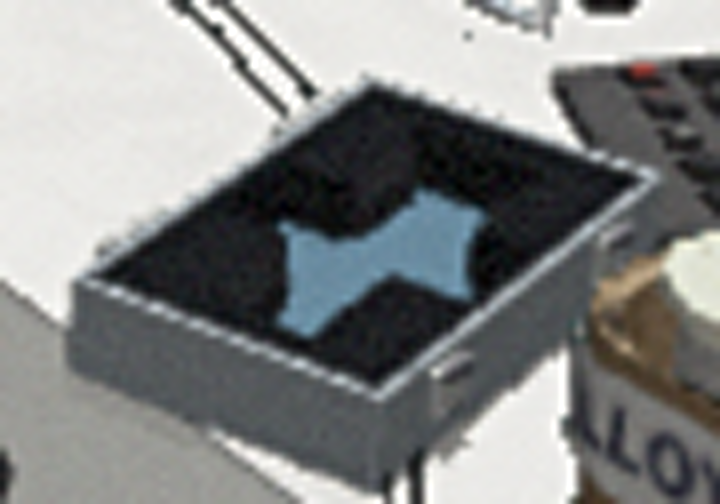

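View pics/t3.png

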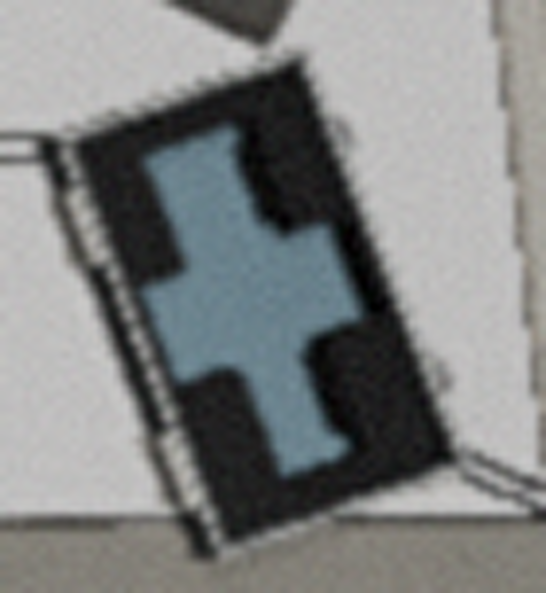

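Run:
```python
from h import *
a=snap("side");b=snap("top")
T=[(78,143),(300,62),(450,462),(228,545)]
S=[(372,85),(640,180),(378,382),(95,282)]
ft=lambda q:(395+q[0]/7.8-.43,172+q[1]/7.8-.43)
fs=lambda q:(330+q[0]/8-.43,262+q[1]/8-.43)
for p,L,f,z in [(b,T,ft,31),(a,S,fs,31)]:
    W=np.array([onz(p,f(q),z) for q in L]); c=W.mean(0)
    d=W[0]+W[1]-W[2]-W[3]; 
    e=W[0]+W[3]-W[1]-W[2]
    print(W.round(1),c.round(1),np.degrees(np.arctan2(d[1],d[0])),np.degrees(np.arctan2(-e[0],e[1])),np.linalg.norm(d)/2,np.linalg.norm(e)/2)
# blue floor z=8 top
F=[(142,158),(235,125),(350,440),(283,478),(140,292),(330,226),(362,318),(180,382)]
for q in F: print(q,onz(b,ft(q),8).round(1))
```

```text
[[ 531.4 -278.2   31. ]
 [ 562.5 -365.    31. ]
 [ 407.7 -416.5   31. ]
 [ 376.5 -330.5   31. ]] [ 469.5 -347.5   31. ] 18.510006805819355 19.816652210050343 163.32165793358203 91.82882591037423
[[ 533.  -276.6   31. ]
 [ 562.9 -366.5   31. ]
 [ 413.2 -417.8   31. ]
 [ 378.1 -333.8   31. ]] [ 471.8 -348.7   31. ] 19.617795650274424 20.490054207734726 161.6743083737971 92.86400511212271
(142, 158) [ 528.2 -310.     8. ]
(235, 125) [ 541.1 -347.     8. ]
(350, 440) [ 417.1 -387.3    8. ]
(283, 478) [ 402.5 -360.6    8. ]
(140, 292) [ 475.4 -307.5    8. ]
(330, 226) [ 501.  -382.7    8. ]
(362, 318) [ 464.8 -393.8    8. ]
(180, 382) [ 440.1 -321.9    8. ]
```

Run:
```python
from h import *
a=snap("side","s4",(220,185,275,245),10)
b=snap("top","t4",(205,200,260,255),10)
```

```text
(no output)
```

View pics/s4.png

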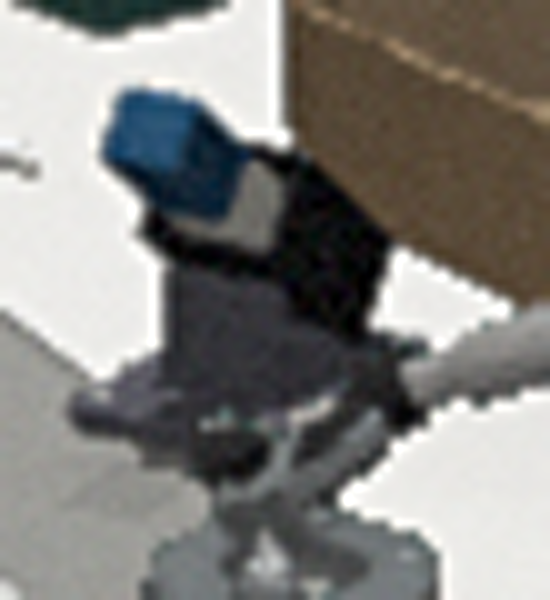

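View pics/t4.png

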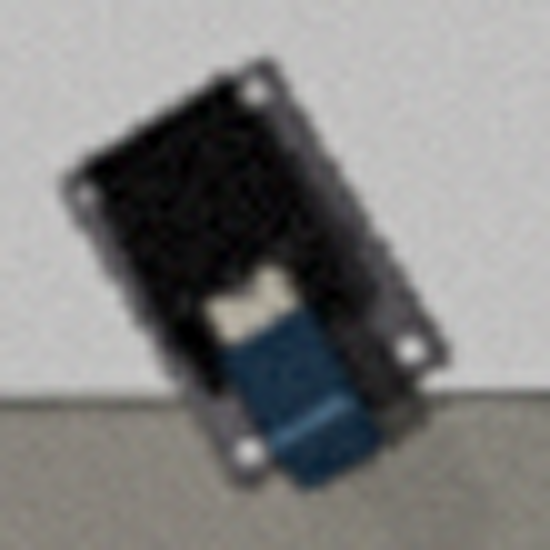

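```bash
cat >> h.py <<'E'
def Rt(yaw,dip):
    y,d=np.radians([yaw,dip])
    x=np.array([np.cos(d)*np.cos(y),np.cos(d)*np.sin(y),-np.sin(d)])
    yy=np.array([-np.sin(y),np.cos(y),0]); return np.stack([x,yy,np.cross(x,yy)],1)
def boxes(): return [(-65,-20,15),(-20,20,12),(20,65,20)]
def drawt(im,p,c,R,box,s,which=(0,1,2)):
    for i in which:
        x0,x1,w=boxes()[i]
        P={}
        for x in (x0,x1):
            for y in (-w,w):
                for z in (-14,14):
                    q=proj(p,c+R@np.array([x,y,z])); P[(x,y,z)]=((q+.5-np.array(box[:2]))*s)
        for k in P:
            for m in P:
                if sum(u!=v for u,v in zip(k,m))==1: cv2.line(im,tuple(int(v) for v in P[k]),tuple(int(v) for v in P[m]),(0,255,255) if k[2]>0 and m[2]>0 else (0,140,255),1)
    return im
E
python3 - <<'E'
from h import *
from scipy.optimize import least_squares
a=snap("side");b=snap("top")
obs=[(b,(-65,15,14),(272,448)),(b,(-65,-15,14),(355,400)),(b,(-65,15,-14),(310,490)),(b,(-65,-15,-14),(382,440)),(b,(-20,15,14),(220,348)),(b,(-20,-15,14),(305,310)),
(a,(-65,15,14),(120,92)),(a,(-65,-15,14),(192,105)),(a,(-20,-15,14),(252,152)),(a,(-20,-15,-14),(230,220)),(a,(-65,15,-14),(105,155))]
def px(p,q):
    o=(220,185) if p is a else (205,200)
    return np.array(o)+np.array(q)/10-.45
def res(v,free=True):
    R=Rt(v[3],v[4] if len(v)>4 else 40)
    return np.concatenate([proj(p,v[:3]+R@np.array(m,float))-px(p,q) for p,m,q in obs])
for x0 in ([410,235,65,31.],[410,235,65,31.,40.]):
    r=least_squares(res,x0,loss='soft_l1'); print(r.x.round(1),res(r.x).reshape(-1,2).round(1).tolist())
v=r.x
v=least_squares(res,[410,235,65,31.],loss='soft_l1').x
for p,n,o in ((a,"side",(220,185)),(b,"top",(205,200))):
    im=cv2.cvtColor(p["pixels"],cv2.COLOR_RGB2BGR)[o[1]:o[1]+60,o[0]:o[0]+55]
    im=cv2.resize(im,None,fx=10,fy=10,interpolation=cv2.INTER_CUBIC)
    cv2.imwrite(f"pics/fit_{n}.png",drawt(im,p,v[:3],Rt(v[3],40),o,10))
E
python3 -c "
import cv2,numpy as np
cv2.imwrite('pics/fit1.png',np.hstack([cv2.resize(cv2.imread('pics/fit_%s.png'%n),(400,436)) for n in('side','top')]))"
```

```text
[413.5 242.3  69.9  32.3] [[-0.4, -0.0], [0.5, -1.1], [-0.0, 1.2], [1.8, 0.4], [-0.6, -0.3], [-0.1, -2.2], [-0.4, -1.0], [0.6, -0.8], [0.2, 0.1], [-0.4, 1.3], [-1.9, 0.8]]
[414.7 242.9  71.   32.   37.8] [[-0.3, 0.2], [0.6, -0.8], [-0.1, 1.1], [1.8, 0.4], [-0.7, -0.5], [-0.2, -2.3], [-0.6, -0.8], [0.5, -0.6], [0.3, -0.2], [-0.2, 1.1], [-1.9, 1.1]]
```

View pics/fit1.png

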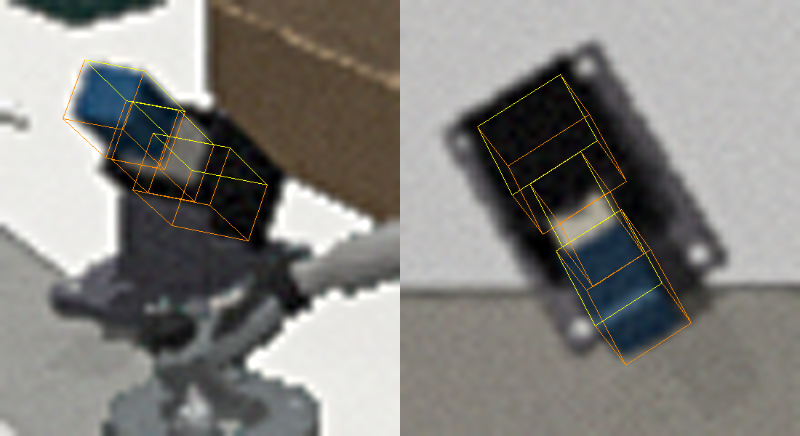

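```bash
python3 -m jog '[{"dx":16,"dy":-18,"dz":0,"wz":-7.12},{"dx":16,"dy":-18,"wz":-7.12},{"dx":16,"dy":-18,"wz":-7.12},{"dx":16,"dy":-18,"wz":-7.12},{"dx":16,"dy":-18,"wz":-7.12},{"dx":16,"dy":-18,"wz":-7.12},{"dx":16,"dy":-18,"wz":-7.12},{"dx":16,"dy":-18,"wz":-7.12},{"dx":16,"dy":-18,"wz":-7.12},{"dx":16,"dy":-18,"wz":-7.12},{"dx":16,"dy":-18,"wz":-7.12},{"dx":16,"dy":-18,"wz":-7.12},{"dx":16,"dy":-18,"wz":-7.12},{"dx":16,"dy":-18,"wz":-7.12},{"dx":16,"dy":-18,"wz":-7.12},{"dx":16,"dy":-18,"wz":-7.12},{"dx":16,"dy":-18,"wz":-7.12},{"dx":16,"dy":-18,"wz":-7.12},{"dx":0},{"dx":0}]' 60; python3 -c "
from bench import env;s=env.read_state();print(s['joints'].round(1),s['orientation'])"
```

```text
[61.1 16.4 90.3 -0.  73.3 -8.6] [-9.00003575e+01 -2.31562698e-03  6.97285361e+01]validation failed for argument at $[0]...
```

```bash
python3 -m jog '[{"dx":16,"dy":-18,"dz":0,"wx":0,"wy":0,"wz":-7.12,"fingers":85},{"dx":16,"dy":-18,"dz":0,"wx":0,"wy":0,"wz":-7.12,"fingers":85}]' 60; python3 -c "
from bench import env;s=env.read_state();print(s['joints'].round(1),s['orientation'])"
```

```text
t: 3.07
position: [265.3, 597.3, 404.6]
orientation: [-90.0, -0.0, 55.3]
wrist_force: [0.5, 0.0, -0.3]
grip_width: 0.996
[57.2 13.8 93.6  0.  72.7  1.9] [-8.99997571e+01 -3.86036454e-03  5.52874778e+01]
```

```bash
python3 -m jog '[{"dx":16,"dy":-18,"dz":0,"wx":0,"wy":0,"wz":-7.12,"fingers":85},{"dx":16,"dy":-18,"dz":0,"wx":0,"wy":0,"wz":-7.12,"fingers":85},{"dx":16,"dy":-18,"dz":0,"wx":0,"wy":0,"wz":-7.12,"fingers":85},{"dx":16,"dy":-18,"dz":0,"wx":0,"wy":0,"wz":-7.12,"fingers":85},{"dx":16,"dy":-18,"dz":0,"wx":0,"wy":0,"wz":-7.12,"fingers":85},{"dx":16,"dy":-18,"dz":0,"wx":0,"wy":0,"wz":-7.12,"fingers":85},{"dx":16,"dy":-18,"dz":0,"wx":0,"wy":0,"wz":-7.12,"fingers":85},{"dx":16,"dy":-18,"dz":0,"wx":0,"wy":0,"wz":-7.12,"fingers":85},{"dx":16,"dy":-18,"dz":0,"wx":0,"wy":0,"wz":-7.12,"fingers":85},{"dx":16,"dy":-18,"dz":0,"wx":0,"wy":0,"wz":-7.12,"fingers":85},{"dx":16,"dy":-18,"dz":0,"wx":0,"wy":0,"wz":-7.12,"fingers":85},{"dx":16,"dy":-18,"dz":0,"wx":0,"wy":0,"wz":-7.12,"fingers":85},{"dx":16,"dy":-18,"dz":0,"wx":0,"wy":0,"wz":-7.12,"fingers":85},{"dx":16,"dy":-18,"dz":0,"wx":0,"wy":0,"wz":-7.12,"fingers":85},{"dx":16,"dy":-18,"dz":0,"wx":0,"wy":0,"wz":-7.12,"fingers":85},{"dx":16,"dy":-18,"dz":0,"wx":0,"wy":0,"wz":-7.12,"fingers":85}]' 60; python3 -c "
from bench import env;s=env.read_state();print(s['joints'].round(1),s['orientation'])"
```

```text
t: 4.4
position: [522.5, 308.2, 404.9]
orientation: [-90.0, -0.0, -58.8]
wrist_force: [-0.2, 1.6, -0.6]
grip_width: 0.994
[ 21.    7.9 100.3   0.   71.8  79.7] [-8.99810892e+01 -2.34764438e-03 -5.87845124e+01]
```

```bash
python3 -m jog '[{"dx":0,"dy":0.2,"dz":-19,"wx":-3.46,"wy":5.7,"wz":0,"fingers":85},{"dx":0,"dy":0.2,"dz":-19,"wx":-3.46,"wy":5.7,"wz":0,"fingers":85},{"dx":0,"dy":0.2,"dz":-19,"wx":-3.46,"wy":5.7,"wz":0,"fingers":85},{"dx":0,"dy":0.2,"dz":-19,"wx":-3.46,"wy":5.7,"wz":0,"fingers":85},{"dx":0,"dy":0.2,"dz":-19,"wx":-3.46,"wy":5.7,"wz":0,"fingers":85},{"dx":0,"dy":0.2,"dz":-19,"wx":-3.46,"wy":5.7,"wz":0,"fingers":85},{"dx":0,"dy":0,"dz":0,"wx":0,"wy":0,"wz":0,"fingers":85},{"dx":0,"dy":0,"dz":0,"wx":0,"wy":0,"wz":0,"fingers":85}]' 60
cat >> h.py <<'E'
from scipy.spatial.transform import Rotation as Rn
def tool():
    s=env.read_state(); R=Rn.from_euler('xyz',s['orientation'],degrees=True).as_matrix()
    return s,np.array(s['position']),R
E
python3 - <<'E'
from h import *
s,p,R=tool(); print(s['joints'].round(1)); print(R.round(3)); print("G",p+155*R[:,1])
C=np.array([413.5,243,69.5]);r=Rt(31.3,40)
G=C+r@[-44,0,5]; print("target tcp",G+155*r[:,2],"delta",G-155*R[:,1]-p)
a=snap("side","s5",(190,130,300,240),6); b=snap("top","t5",(180,170,290,270),6)
E
```

```text
t: 5.07
position: [521.7, 310.4, 289.3]
orientation: [-130.0, 0.2, -58.5]
wrist_force: [-0.7, 0.1, -0.7]
grip_width: 0.994
[21.9 21.6 98.5 -6.  99.5 81.5]
[[ 0.522 -0.55   0.651]
 [-0.853 -0.333  0.402]
 [-0.004 -0.766 -0.643]]
G [436.44420958 258.69487669 170.60847091]
target tcp [472.57733654 278.91958363 220.34976573] delta [-48.99838314 -31.53606251 -68.99559387]
```

View pics/s5.png

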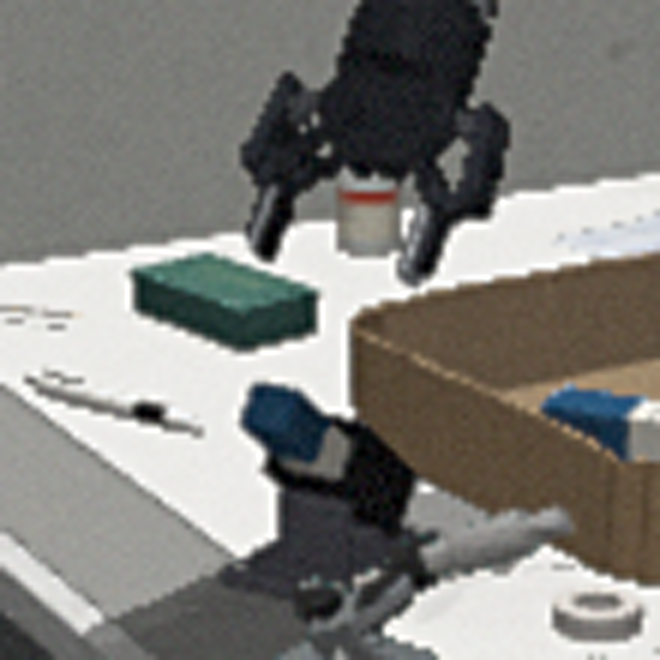

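View pics/t5.png

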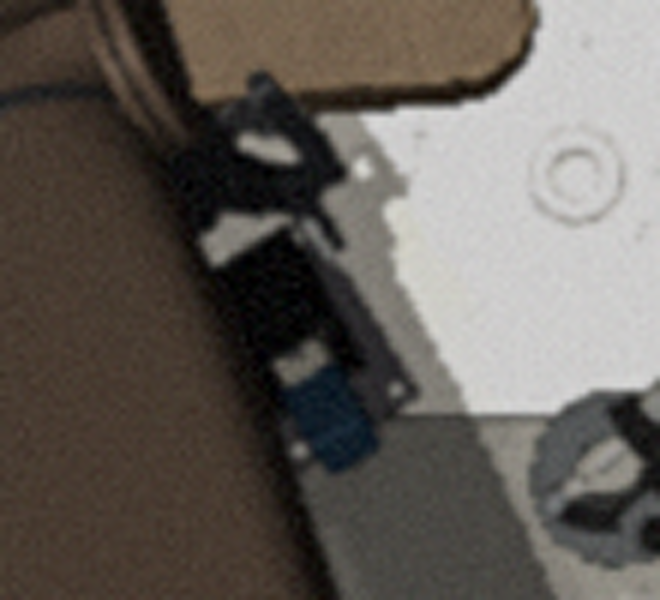

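```bash
python3 -m jog '[{"dx":-7,"dy":-4.5,"dz":-10,"wx":0,"wy":0,"wz":0,"fingers":85},{"dx":-7,"dy":-4.5,"dz":-10,"wx":0,"wy":0,"wz":0,"fingers":85},{"dx":-7,"dy":-4.5,"dz":-10,"wx":0,"wy":0,"wz":0,"fingers":70},{"dx":-7,"dy":-4.5,"dz":-10,"wx":0,"wy":0,"wz":0,"fingers":70},{"dx":-7,"dy":-4.5,"dz":-10,"wx":0,"wy":0,"wz":0,"fingers":70},{"dx":-7,"dy":-4.5,"dz":-10,"wx":0,"wy":0,"wz":0,"fingers":70},{"dx":-7,"dy":-4.5,"dz":-9,"wx":0,"wy":0,"wz":0,"fingers":70},{"dx":0,"dy":0,"dz":0,"wx":0,"wy":0,"wz":0,"fingers":70},{"dx":0,"dy":0,"dz":0,"wx":0,"wy":0,"wz":0,"fingers":70}]' 60
python3 - <<'E'
from h import *
s,p,R=tool(); print("G",p+155*R[:,1])
a=snap("side","s6",(190,130,300,240),6); b=snap("top","t6",(180,170,290,270),6)
E
```

```text
t: 5.92
position: [472.3, 278.6, 221.0]
orientation: [-130.1, 0.2, -58.5]
wrist_force: [-0.8, 0.1, -0.1]
grip_width: 0.822
G [386.92217902 226.85532847 102.43058667]
```

View pics/s6.png

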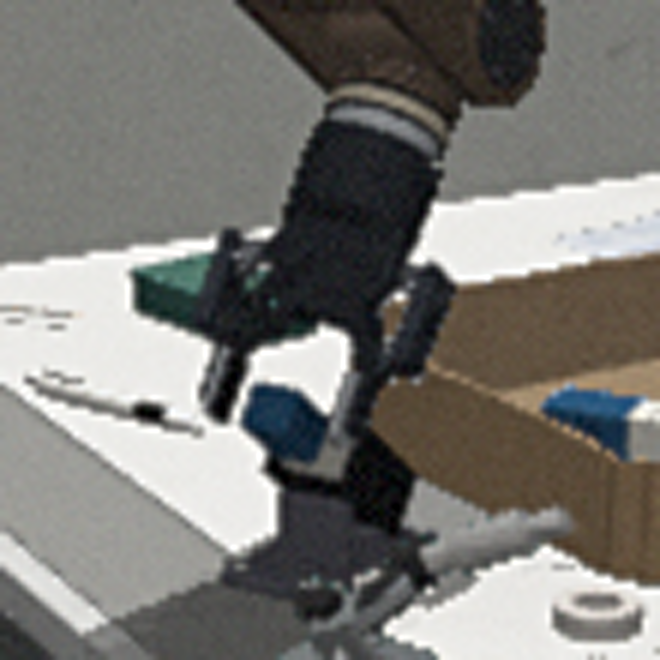

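View pics/t6.png

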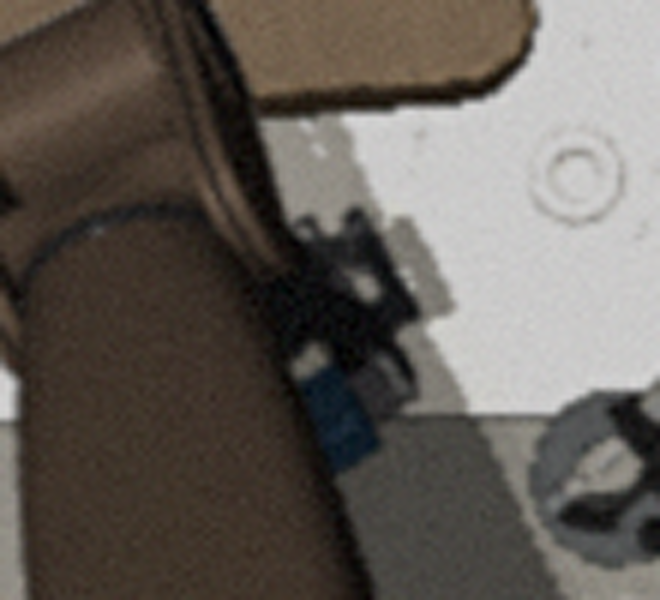

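```bash
python3 -m jog '[{"dx":0,"dy":0,"dz":0,"wx":0,"wy":0,"wz":0,"fingers":20},{"dx":0,"dy":0,"dz":0,"wx":0,"wy":0,"wz":0,"fingers":20},{"dx":0,"dy":0,"dz":0,"wx":0,"wy":0,"wz":0,"fingers":20},{"dx":0,"dy":0,"dz":0,"wx":0,"wy":0,"wz":0,"fingers":20},{"dx":0,"dy":0,"dz":0,"wx":0,"wy":0,"wz":0,"fingers":20},{"dx":0,"dy":0,"dz":0,"wx":0,"wy":0,"wz":0,"fingers":20},{"dx":0,"dy":0,"dz":0,"wx":0,"wy":0,"wz":0,"fingers":20}]' 25
python3 - <<'E'
from h import *
s,p,R=tool(); print("G",p+155*R[:,1], s['wrist_force'],"lat",s['wrist_force']@R)
a=snap("side","s7",(190,130,300,240),6)
E
```

```text
t: 6.6
position: [473.3, 279.0, 222.3]
orientation: [-129.9, 0.2, -58.5]
wrist_force: [1.8, 0.5, 2.0]
grip_width: 0.346
G [388.25875067 227.26176539 103.40813114] [1.81593667 0.47327818 1.99936318] lat [ 0.53978084 -2.68684911  0.09246535]
```

View pics/s7.png

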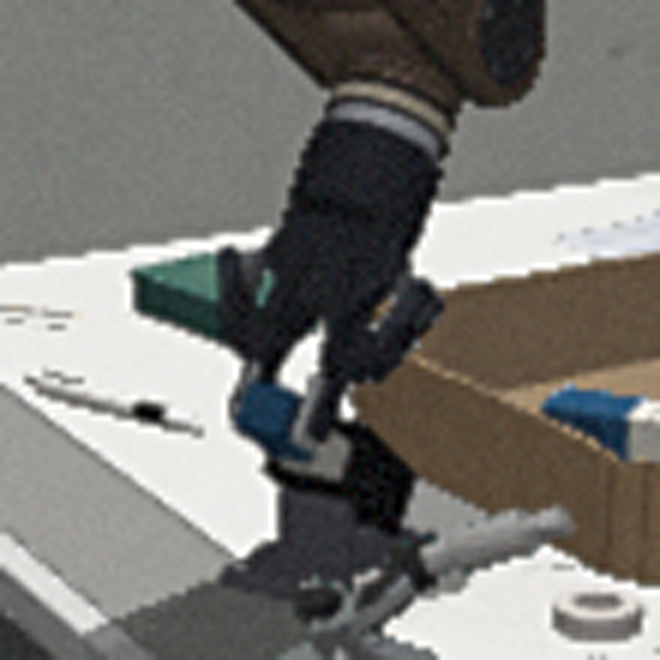

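```bash
python3 -m jog '[{"dx":0,"dy":0,"dz":0,"wx":0,"wy":0,"wz":0,"fingers":15},{"dx":-1.3,"dy":-0.8,"dz":1.3,"wx":0,"wy":0,"wz":0,"fingers":15},{"dx":-2.6,"dy":-1.6,"dz":2.6,"wx":0,"wy":0,"wz":0,"fingers":15},{"dx":-2.6,"dy":-1.6,"dz":2.6,"wx":0,"wy":0,"wz":0,"fingers":15},{"dx":-2.6,"dy":-1.6,"dz":2.6,"wx":0,"wy":0,"wz":0,"fingers":15}]' 75
python3 - <<'E'
from h import *
s,p,R=tool(); print("G",p+155*R[:,1], "tool-frame force",s['wrist_force']@R)
a=snap("side","s8",(190,130,300,240),6)
E
```

```text
t: 7.07
position: [464.0, 273.6, 231.1]
orientation: [-129.8, 0.2, -58.5]
wrist_force: [3.8, 2.4, 0.0]
grip_width: 0.337
G [379.19435083 222.18433759 111.99562994] tool-frame force [-0.04488801 -2.91397126  3.45157059]
```

View pics/s8.png

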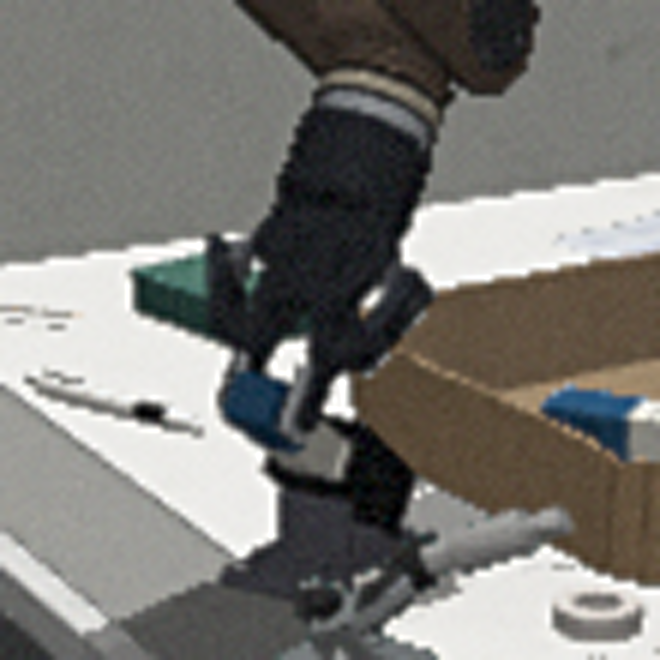

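The tester is sliding out and more whitish waist shows. I'll keep pulling.

```bash
python3 -m jog '[{"dx":-4.5,"dy":-2.8,"dz":4.5,"wx":0,"wy":0,"wz":0,"fingers":15},{"dx":-4.5,"dy":-2.8,"dz":4.5,"wx":0,"wy":0,"wz":0,"fingers":15},{"dx":-4.5,"dy":-2.8,"dz":4.5,"wx":0,"wy":0,"wz":0,"fingers":15},{"dx":-4.5,"dy":-2.8,"dz":4.5,"wx":0,"wy":0,"wz":0,"fingers":15},{"dx":-4.5,"dy":-2.8,"dz":4.5,"wx":0,"wy":0,"wz":0,"fingers":15},{"dx":-4.5,"dy":-2.8,"dz":4.5,"wx":0,"wy":0,"wz":0,"fingers":15},{"dx":-4.5,"dy":-2.8,"dz":4.5,"wx":0,"wy":0,"wz":0,"fingers":15},{"dx":-4.5,"dy":-2.8,"dz":4.5,"wx":0,"wy":0,"wz":0,"fingers":15},{"dx":-4.5,"dy":-2.8,"dz":4.5,"wx":0,"wy":0,"wz":0,"fingers":15},{"dx":-4.5,"dy":-2.8,"dz":4.5,"wx":0,"wy":0,"wz":0,"fingers":15},{"dx":-4.5,"dy":-2.8,"dz":4.5,"wx":0,"wy":0,"wz":0,"fingers":15}]' 75
python3 - <<'E'
from h import *
s,p,R=tool(); print("G",p+155*R[:,1], "tool-frame force",s['wrist_force']@R,s['joints'].round(1))
a=snap("side","s9",(190,130,300,240),6)
E
```

```text
t: 8.03
position: [412.8, 241.8, 279.6]
orientation: [-130.3, 0.2, -58.5]
wrist_force: [0.7, -0.5, -1.1]
grip_width: 0.338
G [327.06564148 189.90851711 161.40060469] tool-frame force [0.80162421 0.55851628 0.97632486] [ 19.4   7.5 117.   -7.6  95.1  79.9]
```

View pics/s9.png

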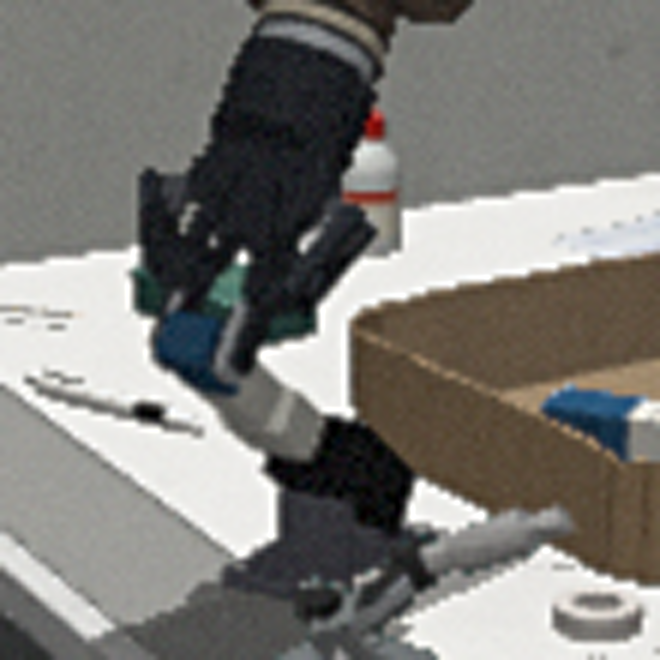

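Run:
```python
from h import *
s,p,R=tool(); G=p+155*R[:,1]
r=np.stack([-R[:,0],-R[:,1],R[:,2]],1); print(np.degrees(np.arcsin(-r[2,0])))
a=snap("side")
o=(190,130)
im=cv2.cvtColor(a["pixels"],cv2.COLOR_RGB2BGR)[o[1]:240,o[0]:300]
im=cv2.resize(im,None,fx=6,fy=6,interpolation=cv2.INTER_CUBIC)
C=np.array([413.5,243,69.5])+ (G-np.array([388.26,227.26,103.4])); print(C)
cv2.imwrite("pics/s10.png",drawt(im,a,C,r,o,6))
```

```text
-0.22200215441356141
[352.15278785 205.57032718 128.26803195]
```

View pics/s10.png

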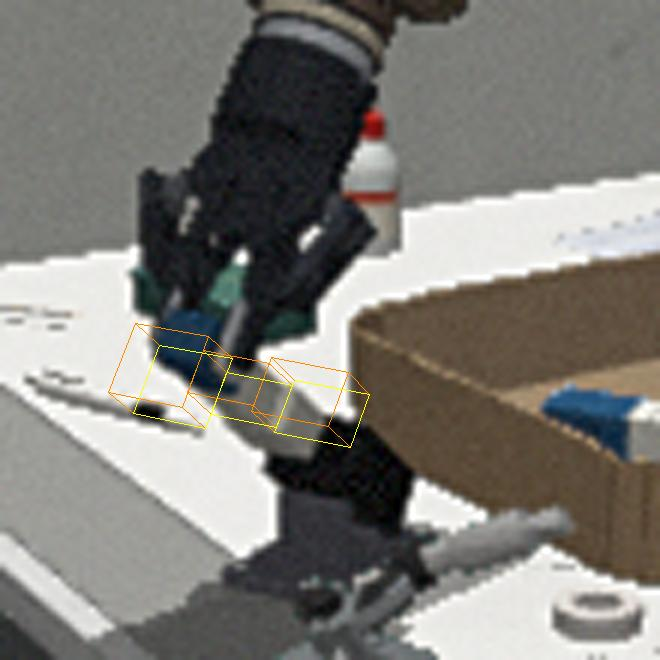

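Run:
```python
from h import *
s,p,R=tool(); G=p+155*R[:,1]
r=np.stack([R[:,2],-R[:,0],-R[:,1]],1); print(np.degrees(np.arcsin(-r[2,0])))
a=snap("side")
o=(190,130)
im=cv2.cvtColor(a["pixels"],cv2.COLOR_RGB2BGR)[o[1]:240,o[0]:300]
im=cv2.resize(im,None,fx=6,fy=6,interpolation=cv2.INTER_CUBIC)
C=np.array([413.5,243,69.5])+ (G-np.array([388.26,227.26,103.4])); print(C)
cv2.imwrite("pics/s10.png",drawt(im,a,C,r,o,6))
```

```text
40.14095950118502
[352.90827513 205.92025825 127.89077837]
```

View pics/s10.png

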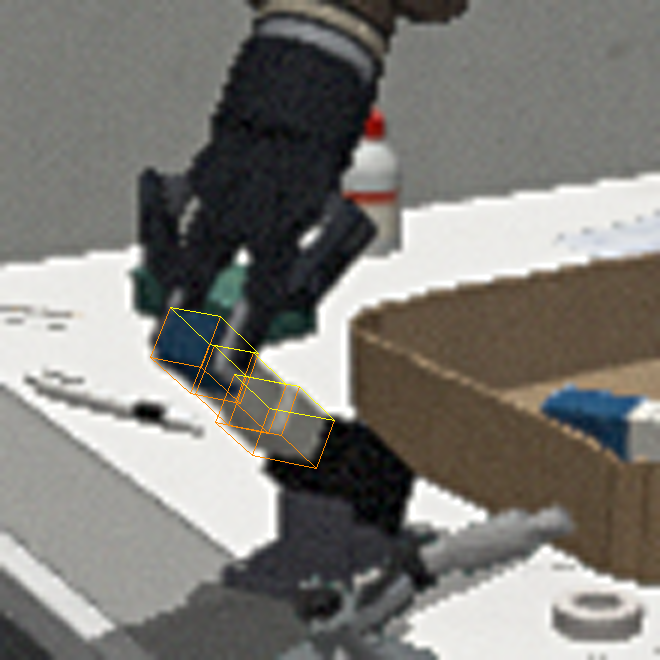

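```bash
python3 -m jog '[{"dx":0,"dy":0,"dz":13.5,"wx":3.49,"wy":-5.71,"wz":0,"fingers":15},{"dx":0,"dy":0,"dz":13.5,"wx":3.49,"wy":-5.71,"wz":0,"fingers":15},{"dx":0,"dy":0,"dz":13.5,"wx":3.49,"wy":-5.71,"wz":0,"fingers":15},{"dx":0,"dy":0,"dz":13.5,"wx":3.49,"wy":-5.71,"wz":0,"fingers":15},{"dx":0,"dy":0,"dz":13.5,"wx":3.49,"wy":-5.71,"wz":0,"fingers":15},{"dx":0,"dy":0,"dz":13.5,"wx":3.49,"wy":-5.71,"wz":0,"fingers":15},{"dx":4,"dy":-16,"dz":0,"wx":0,"wy":0,"wz":-6,"fingers":15},{"dx":4,"dy":-24,"dz":0,"wx":0,"wy":0,"wz":-6,"fingers":15},{"dx":4,"dy":-24,"dz":0,"wx":0,"wy":0,"wz":0,"fingers":15},{"dx":4,"dy":-24,"dz":0,"wx":0,"wy":0,"wz":0,"fingers":15},{"dx":4,"dy":-24,"dz":0,"wx":0,"wy":0,"wz":0,"fingers":15},{"dx":4,"dy":-24,"dz":0,"wx":0,"wy":0,"wz":0,"fingers":15},{"dx":4,"dy":-24,"dz":0,"wx":0,"wy":0,"wz":0,"fingers":15},{"dx":4,"dy":-24,"dz":0,"wx":0,"wy":0,"wz":0,"fingers":15},{"dx":4,"dy":-24,"dz":0,"wx":0,"wy":0,"wz":0,"fingers":15},{"dx":4,"dy":-24,"dz":0,"wx":0,"wy":0,"wz":0,"fingers":15},{"dx":4,"dy":-24,"dz":0,"wx":0,"wy":0,"wz":0,"fingers":15},{"dx":4,"dy":-24,"dz":0,"wx":0,"wy":0,"wz":0,"fingers":15},{"dx":4,"dy":-24,"dz":0,"wx":0,"wy":0,"wz":0,"fingers":15},{"dx":4,"dy":-24,"dz":0,"wx":0,"wy":0,"wz":0,"fingers":15}]' 75
python3 - <<'E'
from h import *
s,p,R=tool(); print("G",p+155*R[:,1],s['joints'].round(1),R.round(3))
a=snap("side","s11",(240,130,380,280),4); b=snap("top","t11",(260,150,400,280),4)
E
python3 -c "
import cv2,numpy as np
cv2.imwrite('pics/d11.png',np.hstack([cv2.resize(cv2.imread('pics/%s.png'%n),(400,400)) for n in('s11','t11')]))"
```

```text
t: 9.85
position: [469.9, -86.6, 360.5]
orientation: [-90.0, 0.2, -70.4]
wrist_force: [0.5, -0.3, -2.4]
grip_width: 0.338
G [469.68120049 -86.05921869 205.48615372] [-22.7  -6.6 119.8   0.2  67.   47.7] [[ 0.336 -0.002  0.942]
 [-0.942  0.004  0.336]
 [-0.004 -1.    -0.   ]]
```

View pics/d11.png

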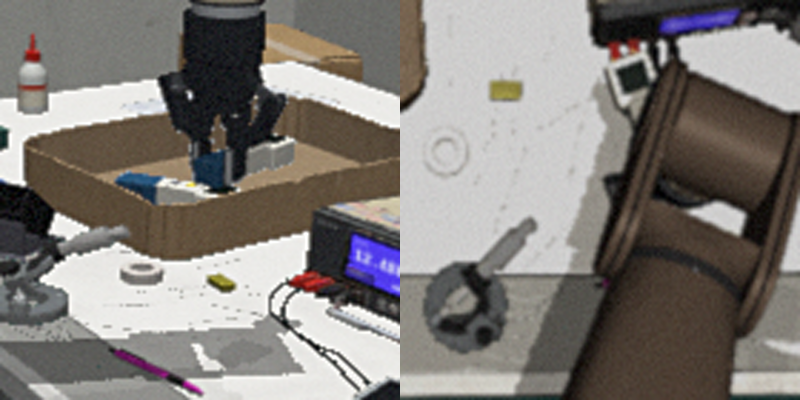

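```bash
python3 -m jog '[{"dx":0,"dy":0,"dz":-17,"wx":0,"wy":0,"wz":0,"fingers":15},{"dx":0,"dy":0,"dz":-17,"wx":0,"wy":0,"wz":0,"fingers":15},{"dx":0,"dy":0,"dz":-17,"wx":0,"wy":0,"wz":0,"fingers":15},{"dx":0,"dy":0,"dz":-17,"wx":0,"wy":0,"wz":0,"fingers":15},{"dx":0,"dy":0,"dz":-17,"wx":0,"wy":0,"wz":0,"fingers":15},{"dx":0,"dy":0,"dz":-17,"wx":0,"wy":0,"wz":0,"fingers":15},{"dx":0,"dy":0,"dz":-17,"wx":0,"wy":0,"wz":0,"fingers":15},{"dx":0,"dy":0,"dz":-17,"wx":0,"wy":0,"wz":0,"fingers":15},{"dx":0,"dy":0,"dz":-17,"wx":0,"wy":0,"wz":0,"fingers":15},{"dx":0,"dy":0,"dz":-15,"wx":0,"wy":0,"wz":0,"fingers":15},{"dx":0,"dy":0,"dz":0,"wx":0,"wy":0,"wz":0,"fingers":15}]' 75
python3 - <<'E'
from h import *
s,p,R=tool(); G=p+155*R[:,1];print("G",G)
r=np.stack([R[:,2],-R[:,0],-R[:,1]],1);C=G+r@[44.6,0,-6.9];print(C)
for n,o in (("side",(270,190)),("top",(290,150))):
    a=snap(n)
    im=cv2.cvtColor(a["pixels"],cv2.COLOR_RGB2BGR)[o[1]:o[1]+100,o[0]:o[0]+100]
    im=cv2.resize(im,None,fx=4,fy=4,interpolation=cv2.INTER_CUBIC); im2=im.copy()
    cv2.imwrite(f"pics/{n}12.png",np.vstack([im]));cv2.imwrite(f"pics/{n}12b.png",drawt(im2,a,C,r,o,4))
E
python3 -c "
import cv2,numpy as np
cv2.imwrite('pics/d12.png',np.hstack([cv2.imread('pics/%s12.png'%n) for n in('side','top')]))
cv2.imwrite('pics/d12b.png',np.hstack([cv2.imread('pics/%s12b.png'%n) for n in('side','top')]))"
```

```text
t: 10.87
position: [468.3, -84.2, 189.8]
orientation: [-90.3, 0.5, -70.4]
wrist_force: [-1.0, 1.2, -1.5]
grip_width: 0.336
G [467.24189325 -83.20840038  34.81563136]
[509.19761049 -68.17080891  27.71924964]
```

View pics/d12b.png

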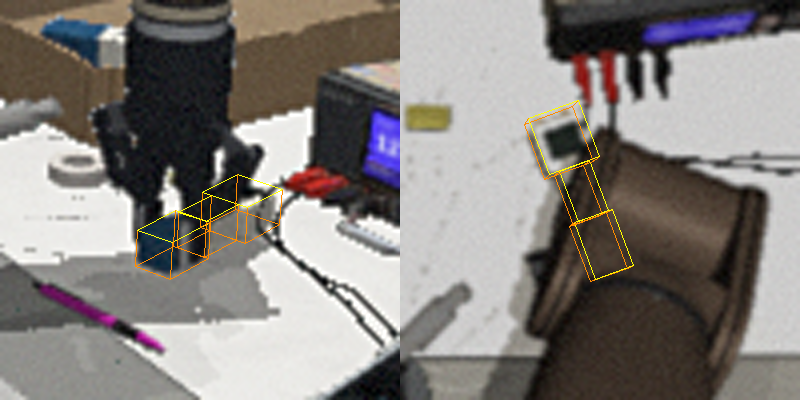

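View pics/d12.png

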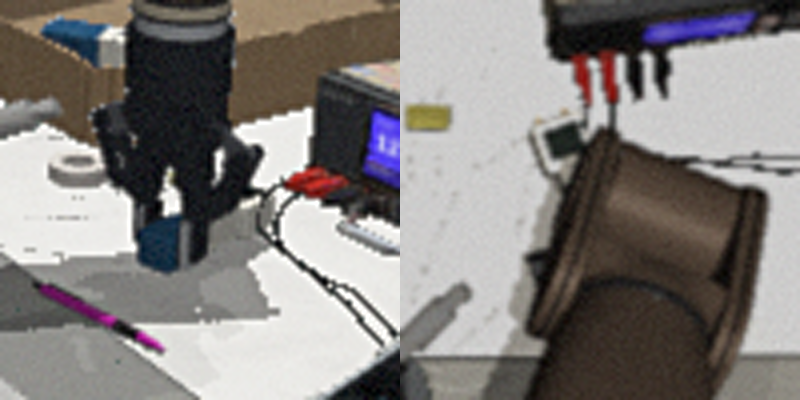

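```bash
python3 -m jog '[{"dx":-6,"dy":2,"dz":-2,"wx":0,"wy":0,"wz":0,"fingers":15},{"dx":-6,"dy":2,"dz":-3,"wx":0,"wy":0,"wz":0,"fingers":15},{"dx":0,"dy":0,"dz":-3,"wx":0,"wy":0,"wz":0,"fingers":15},{"dx":0,"dy":0,"dz":-2,"wx":0,"wy":0,"wz":0,"fingers":15},{"dx":0,"dy":0,"dz":0,"wx":0,"wy":0,"wz":0,"fingers":15}]' 75; python3 -m jog '[{"dx":0,"dy":0,"dz":-1,"wx":0,"wy":0,"wz":0,"fingers":15},{"dx":0,"dy":0,"dz":-1,"wx":0,"wy":0,"wz":0,"fingers":15}]' 75;python3 -m jog '[{"dx":0,"dy":0,"dz":-1,"wx":0,"wy":0,"wz":0,"fingers":15},{"dx":0,"dy":0,"dz":0,"wx":0,"wy":0,"wz":0,"fingers":15}]' 75
```

```text
t: 11.38
position: [458.0, -81.4, 183.2]
orientation: [-89.9, 0.1, -70.4]
wrist_force: [0.3, -0.4, -2.0]
grip_width: 0.337
t: 11.55
position: [458.5, -81.6, 181.6]
orientation: [-89.8, 0.1, -70.4]
wrist_force: [0.2, 0.8, -2.5]
grip_width: 0.339
t: 11.72
position: [458.3, -81.6, 180.2]
orientation: [-89.9, 0.1, -70.4]
wrist_force: [0.3, 1.0, -1.2]
grip_width: 0.338
```

```bash
for i in 1; do python3 -m jog '[{"dx":0,"dy":0,"dz":-1,"wx":0,"wy":0,"wz":0,"fingers":15},{"dx":0,"dy":0,"dz":-0.5,"wx":0,"wy":0,"wz":0,"fingers":15},{"dx":0,"dy":0,"dz":0,"wx":0,"wy":0,"wz":0,"fingers":15}]' 75; done; python3 -m jog '[{"dx":0,"dy":0,"dz":-1,"wx":0,"wy":0,"wz":0,"fingers":15},{"dx":0,"dy":0,"dz":0,"wx":0,"wy":0,"wz":0,"fingers":15}]' 75
python3 - <<'E'
from h import *
print(tool()[0]['wrist_torque'])
a=snap("side","s13",(280,190,380,290),6); b=snap("top","t13",(290,150,390,250),6)
E
```

```text
t: 11.97
position: [458.2, -81.5, 178.7]
orientation: [-89.9, 0.1, -70.4]
wrist_force: [0.0, -0.3, -1.3]
grip_width: 0.341
t: 12.13
position: [458.2, -81.5, 177.7]
orientation: [-89.9, 0.1, -70.4]
wrist_force: [-0.2, -0.4, -2.6]
grip_width: 0.334
[-0.07511965  0.07872769  0.03332407]
```

View pics/s13.png

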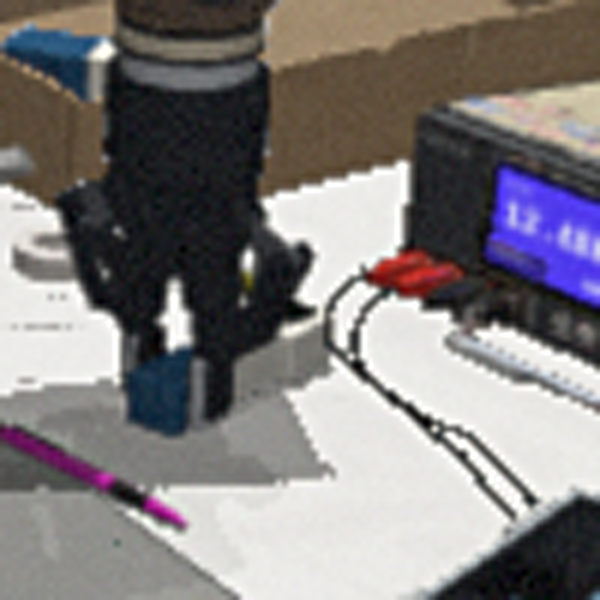

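```bash
python3 -m jog '[{"dx":0,"dy":0,"dz":-1,"wx":0,"wy":0,"wz":0,"fingers":15},{"dx":0,"dy":0,"dz":0,"wx":0,"wy":0,"wz":0,"fingers":15}]' 75;  python3 -m jog '[{"dx":0,"dy":0,"dz":-0.7,"wx":0,"wy":0,"wz":0,"fingers":15},{"dx":0,"dy":0,"dz":0,"wx":0,"wy":0,"wz":0,"fingers":15}]' 75
```

```text
t: 12.4
position: [458.2, -81.5, 176.7]
orientation: [-89.9, 0.1, -70.4]
wrist_force: [0.6, -1.1, -1.7]
grip_width: 0.341
t: 12.57
position: [458.2, -81.5, 176.0]
orientation: [-89.9, 0.1, -70.4]
wrist_force: [0.7, 0.0, -1.9]
grip_width: 0.336
```

```bash
python3 -m jog '[{"dx":0,"dy":0,"dz":-0.7,"wx":0,"wy":0,"wz":0,"fingers":15},{"dx":0,"dy":0,"dz":0,"wx":0,"wy":0,"wz":0,"fingers":15}]' 75;  python3 -m jog '[{"dx":0,"dy":0,"dz":-0.7,"wx":0,"wy":0,"wz":0,"fingers":15},{"dx":0,"dy":0,"dz":0,"wx":0,"wy":0,"wz":0,"fingers":15}]' 75
```

```text
t: 12.73
position: [458.3, -81.5, 175.4]
orientation: [-89.9, 0.1, -70.4]
wrist_force: [-0.3, 0.4, -1.6]
grip_width: 0.338
t: 12.9
position: [458.4, -81.6, 175.4]
orientation: [-89.9, 0.1, -70.4]
wrist_force: [-2.5, 1.9, 4.5]
grip_width: 0.331
```

```bash
python3 -m jog '[{"dx":0,"dy":0,"dz":0,"wx":0,"wy":0,"wz":0,"fingers":34},{"dx":0,"dy":0,"dz":0,"wx":0,"wy":0,"wz":0,"fingers":38},{"dx":0,"dy":0,"dz":0,"wx":0,"wy":0,"wz":0,"fingers":60},{"dx":0,"dy":0,"dz":2,"wx":0,"wy":0,"wz":0,"fingers":60},{"dx":0,"dy":0,"dz":5,"wx":0,"wy":0,"wz":0,"fingers":60},{"dx":0,"dy":0,"dz":15,"wx":0,"wy":0,"wz":0,"fingers":60},{"dx":0,"dy":0,"dz":20,"wx":0,"wy":0,"wz":0,"fingers":60},{"dx":0,"dy":0,"dz":20,"wx":0,"wy":0,"wz":0,"fingers":60},{"dx":-20,"dy":35,"dz":30,"wx":0,"wy":0,"wz":0,"fingers":60},{"dx":-20,"dy":40,"dz":30,"wx":0,"wy":0,"wz":0,"fingers":60},{"dx":0,"dy":40,"dz":0,"wx":0,"wy":0,"wz":0,"fingers":60},{"dx":0,"dy":40,"dz":0,"wx":0,"wy":0,"wz":0,"fingers":60},{"dx":0,"dy":0,"dz":0,"wx":0,"wy":0,"wz":0,"fingers":60}]' 75
python3 - <<'E'
from h import *
a=snap("side","s14",(270,170,420,280),5); b=snap("top","t14",(290,150,440,250),5)
E
```

```text
t: 13.98
position: [425.2, 63.4, 286.0]
orientation: [-89.7, 0.2, -70.0]
wrist_force: [1.3, -0.1, -0.4]
grip_width: 0.699
```

View pics/s14.png

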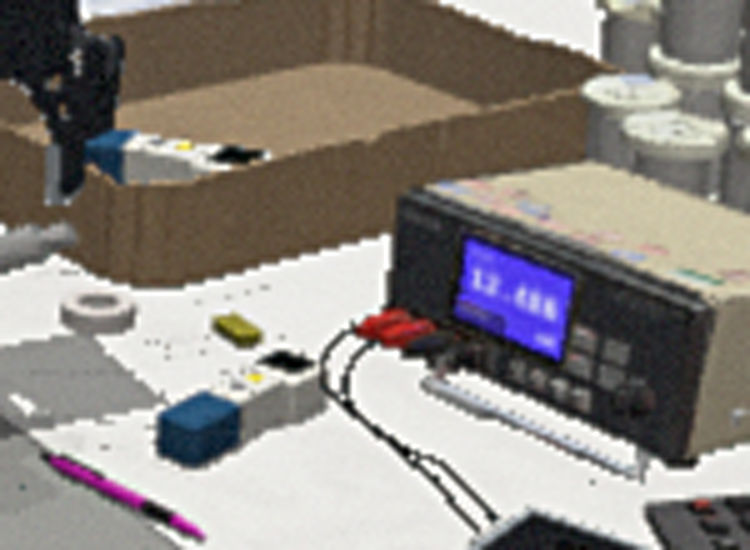

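View pics/t14.png

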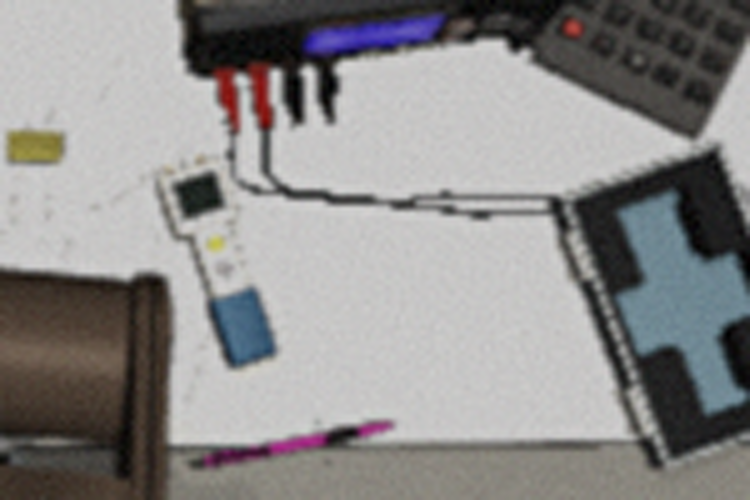

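```bash
cat > fit.py <<'E'
from h import *
from scipy.optimize import least_squares
def fitflat(obs,x0,z=None):
    def res(v):
        R=Rt(v[2],0); c=np.array([v[0],v[1],14 if len(v)<4 else v[3]])
        return np.concatenate([proj(p,c+R@np.array(m,float))-np.array(q) for p,m,q in obs])
    r=least_squares(res,x0,loss='soft_l1'); return r.x,res(r.x).reshape(-1,2).round(1).tolist()
E
python3 - <<'E'
from fit import *
a=snap("side");b=snap("top")
s=lambda q:(270+q[0]/5-.4,170+q[1]/5-.4)
t=lambda q:(290+q[0]/5-.4,150+q[1]/5-.4)
ot=[(b,(65,20,14),t((160,173))),(b,(65,-20,14),t((222,153))),(b,(-65,15,14),t((230,367))),(b,(-65,-15,14),t((274,354))),(b,(-20,15,14),t((212,303))),(b,(-20,-15,14),t((256,288))),(b,(20,20,14),t((178,236)))]
os_=[(a,(-65,15,14),s((165,408))),(a,(-65,-15,14),s((198,426))),(a,(-65,-15,-14),s((200,467))),(a,(-65,15,-14),s((160,452))),(a,(-20,-15,14),s((240,400)))]
print(fitflat(ot,[500,-66,19.])); print(fitflat(ot+os_,[500,-66,19.])); v,_=fitflat(os_,[500,-66,19.]);print(v,_)
v,_=fitflat(ot+os_,[500,-66,19.])
C=np.array([v[0],v[1],14]);R=Rt(v[2],0);L=[]
for p,o in((a,(270,170)),(b,(290,150))):
    im=cv2.cvtColor(p["pixels"],cv2.COLOR_RGB2BGR)[o[1]:o[1]+110,o[0]:o[0]+80]
    L.append(drawt(cv2.resize(im,None,fx=5,fy=5,interpolation=cv2.INTER_CUBIC),p,C,R,o,5))
cv2.imwrite("pics/d15.png",np.hstack(L))
# also network
for l in("tester_center","tester_handle","tester_head"):
    for q in env.pinpoint(b,l): print(l,onz(b,q["point"],14).round(1),round(q["confidence"],2))
E
```

```text
(array([496.47686531, -65.52798716,  16.17426475]), [[-0.3, -0.9], [-0.0, -0.6], [0.0, 1.0], [0.8, 0.8], [-0.8, -0.5], [-0.1, -0.3], [0.5, 0.7]])
(array([499.0593343 , -66.03082126,  17.75051989]), [[-0.6, -1.4], [-0.5, -1.5], [0.8, 0.1], [1.4, -0.4], [-0.5, -1.3], [0.2, -1.4], [0.5, 0.1], [-2.9, 0.7], [-1.0, 0.2], [-1.8, 1.2], [-2.1, 1.0], [0.5, 0.4]])
[505.07896548 -62.99650407  19.00852111] [[-1.3, 0.0], [0.7, -0.5], [-0.1, 0.4], [-0.6, 0.3], [1.8, -0.4]]
tester_center [508.7 -65.8  14. ] 0.96
tester_center [683.  290.9  14. ] 0.87
tester_handle [649.4 341.5  14. ] 0.83
tester_handle [454.  -79.7  14. ] 0.82
tester_head [525.4 -52.4  14. ] 0.89
tester_head [710.3 236.3  14. ] 0.74
tester_head [ 389.3 -108.2   14. ] 0.37
```

View pics/d15.png

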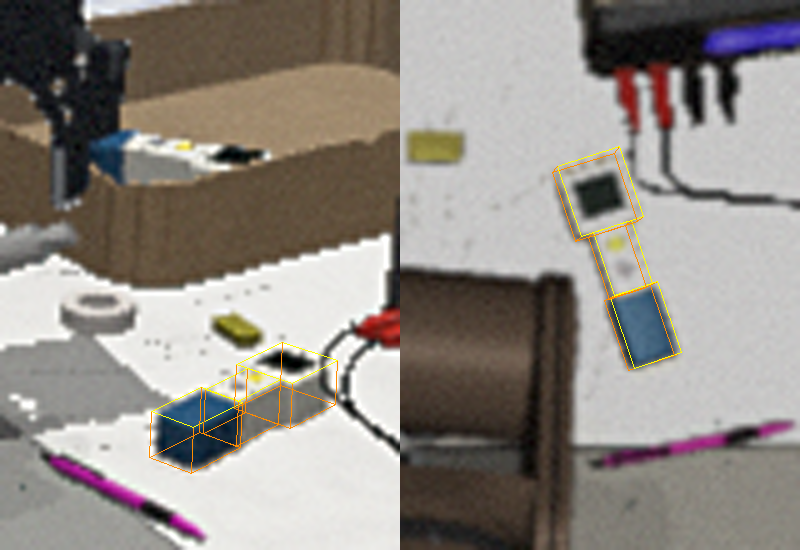

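```bash
python3 -m jog '[{"dx":15,"dy":-26,"dz":-8,"wx":0,"wy":0,"wz":0,"fingers":55},{"dx":15,"dy":-26,"dz":-8,"wx":0,"wy":0,"wz":0,"fingers":55},{"dx":15,"dy":-26,"dz":-8,"wx":0,"wy":0,"wz":0,"fingers":55},{"dx":15,"dy":-26,"dz":-8,"wx":0,"wy":0,"wz":0,"fingers":55},{"dx":15,"dy":-26,"dz":-8,"wx":0,"wy":0,"wz":0,"fingers":55},{"dx":0,"dy":0,"dz":0,"wx":0,"wy":0,"wz":0,"fingers":55},{"dx":0,"dy":0,"dz":0,"wx":0,"wy":0,"wz":0,"fingers":55}]' 75
```

```text
t: 14.92
position: [501.3, -73.8, 244.1]
orientation: [-89.9, 0.2, -70.6]
wrist_force: [0.3, -0.1, 1.0]
grip_width: 0.645
```

```bash
python3 -m jog '[{"dx":-1.2,"dy":7.1,"dz":-8,"wx":0,"wy":0,"wz":0.2,"fingers":50},{"dx":0,"dy":0,"dz":-14,"wx":0,"wy":0,"wz":0,"fingers":50},{"dx":0,"dy":0,"dz":-14,"wx":0,"wy":0,"wz":0,"fingers":50},{"dx":0,"dy":0,"dz":-14,"wx":0,"wy":0,"wz":0,"fingers":50},{"dx":0,"dy":0,"dz":-12,"wx":0,"wy":0,"wz":0,"fingers":50},{"dx":0,"dy":0,"dz":-5,"wx":0,"wy":0,"wz":0,"fingers":50},{"dx":0,"dy":0,"dz":0,"wx":0,"wy":0,"wz":0,"fingers":50},{"dx":0,"dy":0,"dz":0,"wx":0,"wy":0,"wz":0,"fingers":50}]' 75
python3 - <<'E'
from h import *
a=snap("side","s16",(280,190,380,290),6)
E
```

```text
t: 15.58
position: [499.8, -64.0, 177.8]
orientation: [-89.9, 0.1, -70.2]
wrist_force: [-0.1, -0.5, -0.6]
grip_width: 0.587
```

View pics/s16.png

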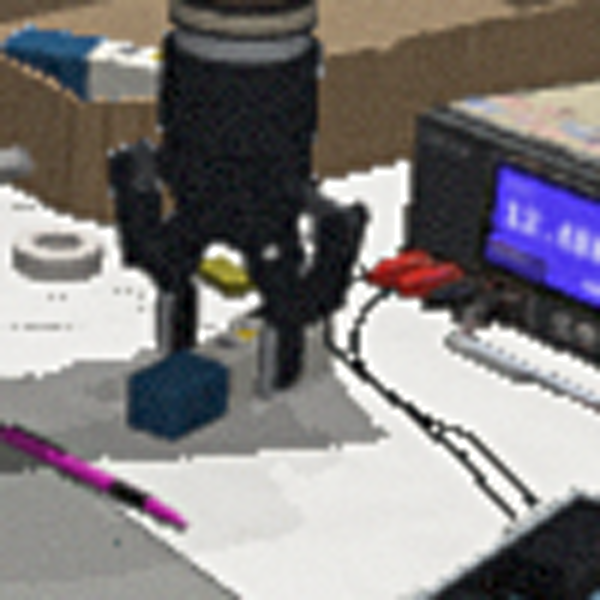

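```bash
python3 -m jog '[{"dx":0,"dy":-2.6,"dz":-1.5,"wx":0,"wy":0,"wz":-0.2,"fingers":50},{"dx":0,"dy":0,"dz":0,"wx":0,"wy":0,"wz":0,"fingers":32},{"dx":0,"dy":0,"dz":0,"wx":0,"wy":0,"wz":0,"fingers":22},{"dx":0,"dy":0,"dz":0,"wx":0,"wy":0,"wz":0,"fingers":15},{"dx":0,"dy":0,"dz":0,"wx":0,"wy":0,"wz":0,"fingers":10},{"dx":0,"dy":0,"dz":0,"wx":0,"wy":0,"wz":0,"fingers":10},{"dx":0,"dy":0,"dz":0,"wx":0,"wy":0,"wz":0,"fingers":10}]' 30
python3 -m jog '[{"dx":0,"dy":0,"dz":0,"wx":0,"wy":0,"wz":0,"fingers":10},{"dx":0,"dy":0,"dz":0,"wx":0,"wy":0,"wz":0,"fingers":10}]' 120
```

```text
t: 16.22
position: [500.4, -67.3, 177.0]
orientation: [-89.8, 0.0, -70.4]
wrist_force: [-1.1, -0.5, 3.6]
grip_width: 0.274
t: 16.38
position: [500.6, -67.3, 177.3]
orientation: [-89.8, 0.0, -70.4]
wrist_force: [-1.0, -0.9, 6.6]
grip_width: 0.253
```

```bash
python3 -m jog '[{"dx":0,"dy":0,"dz":4,"wx":0,"wy":0,"wz":0,"fingers":10},{"dx":0,"dy":0,"dz":10,"wx":0,"wy":0,"wz":0,"fingers":10},{"dx":0,"dy":0,"dz":20,"wx":0,"wy":0,"wz":0,"fingers":10},{"dx":0,"dy":0,"dz":20,"wx":0,"wy":0,"wz":0,"fingers":10},{"dx":0,"dy":0,"dz":20,"wx":0,"wy":0,"wz":0,"fingers":10},{"dx":-2,"dy":-20,"dz":5,"wx":0,"wy":0,"wz":0,"fingers":10},{"dx":-2,"dy":-22,"dz":0,"wx":0,"wy":0,"wz":0,"fingers":10},{"dx":-2,"dy":-22,"dz":0,"wx":0,"wy":0,"wz":0,"fingers":10},{"dx":-2,"dy":-22,"dz":0,"wx":0,"wy":0,"wz":0,"fingers":10},{"dx":-3,"dy":-22,"dz":0,"wx":0,"wy":0,"wz":0,"fingers":10},{"dx":-3,"dy":-22,"dz":0,"wx":0,"wy":0,"wz":0,"fingers":10},{"dx":-3,"dy":-22,"dz":0,"wx":0,"wy":0,"wz":0,"fingers":10},{"dx":-3,"dy":-22,"dz":0,"wx":0,"wy":0,"wz":0,"fingers":10},{"dx":-3,"dy":-22,"dz":0,"wx":0,"wy":0,"wz":0,"fingers":10},{"dx":-3,"dy":-22,"dz":0,"wx":0,"wy":0,"wz":0,"fingers":10},{"dx":-2,"dy":-22,"dz":0,"wx":0,"wy":0,"wz":0,"fingers":10},{"dx":-2,"dy":-22,"dz":0,"wx":0,"wy":0,"wz":0,"fingers":10},{"dx":0,"dy":-19,"dz":0,"wx":0,"wy":0,"wz":0,"fingers":10},{"dx":0,"dy":0,"dz":0,"wx":0,"wy":0,"wz":0,"fingers":10},{"dx":0,"dy":0,"dz":0,"wx":0,"wy":0,"wz":0,"fingers":10}]' 120
python3 - <<'E'
from h import *
s,p,R=tool(); G=p+155*R[:,1];print("G",G,s['joints'].round(1))
a=snap("side","s17",(320,220,440,320),6); b=snap("top","t17",(380,150,480,250),6)
r=np.stack([R[:,2],-R[:,0],-R[:,1]],1);C=G+r@[0,0,-8.];print(C,np.degrees(np.arctan2(r[1,0],r[0,0])))
o=(320,220)
im=cv2.imread("pics/s17.png");cv2.imwrite("pics/s17b.png",drawt(im,a,C,r,o,6))
o=(380,150)
im=cv2.imread("pics/t17.png");cv2.imwrite("pics/t17b.png",drawt(im,b,C,r,o,6))
E
```

```text
t: 18.05
position: [469.5, -348.5, 255.0]
orientation: [-89.9, 0.2, -70.5]
wrist_force: [-0.6, 0.8, -1.5]
grip_width: 0.255
G [ 469.65572357 -347.83142417  100.02916123] [-46.5  14.8 109.2   0.2  56.1  23.8]
[ 469.66370696 -347.79905294   92.02923071] 19.515518821710067
```

View pics/s17b.png

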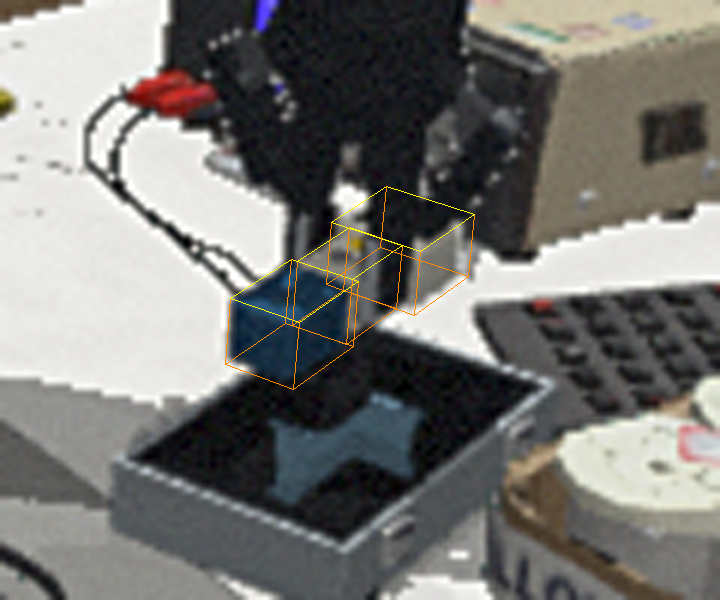

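View pics/t17b.png

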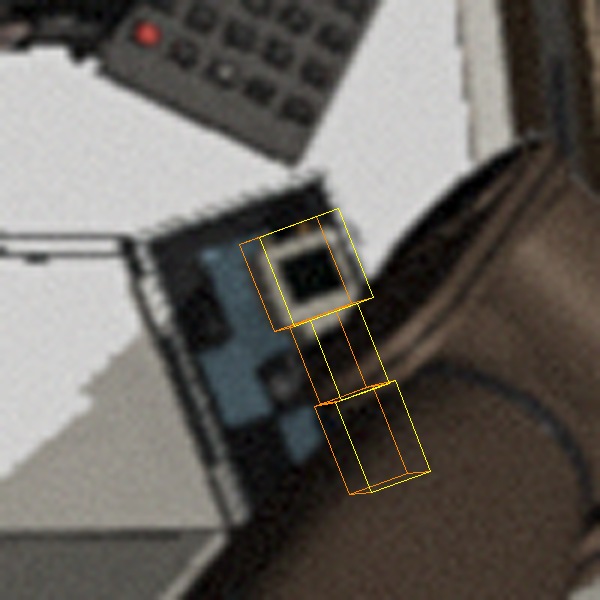

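```bash
cat > case.py <<'E'
from h import *
def drawc(im,p,c,yaw,o,s):
    R=Rt(yaw,0)
    def L(hx,hy,z,col):
        q=[(proj(p,np.array([c[0],c[1],0])+R@np.array([a*hx,b*hy,z]))+.5-np.array(o))*s for a,b in((1,1),(1,-1),(-1,-1),(-1,1))]
        cv2.polylines(im,[np.array(q).round().astype(int)],True,col,1)
    L(87,52,32,(0,0,255));L(87,52,0,(0,255,0))
    L(67.5,15.5,8,(255,0,255)); L(20,42,8,(255,255,0))
    L(67.5,15.5,30,(255,0,255)); L(20,42,30,(0,255,255))
    return im
E
python3 - <<'E'
from case import *
A=cv2.imread("pics/side0.png");B=cv2.imread("pics/top0.png")
a=snap("side");b=snap("top")
for n,I,p,o,w,h in(("s",A,a,(328,265),95,66),("t",B,b,(395,172),72,76)):
    im=I[o[1]:o[1]+h,o[0]:o[0]+w]
    s=8 if n=="s" else 7.8
    im=cv2.resize(im,None,fx=s,fy=s,interpolation=cv2.INTER_CUBIC)
    cv2.imwrite(f"pics/c18{n}.png",drawc(im,p,(470.5,-348.),19.5,o,s))
E
```

```text
(no output)
```

View pics/c18s.png

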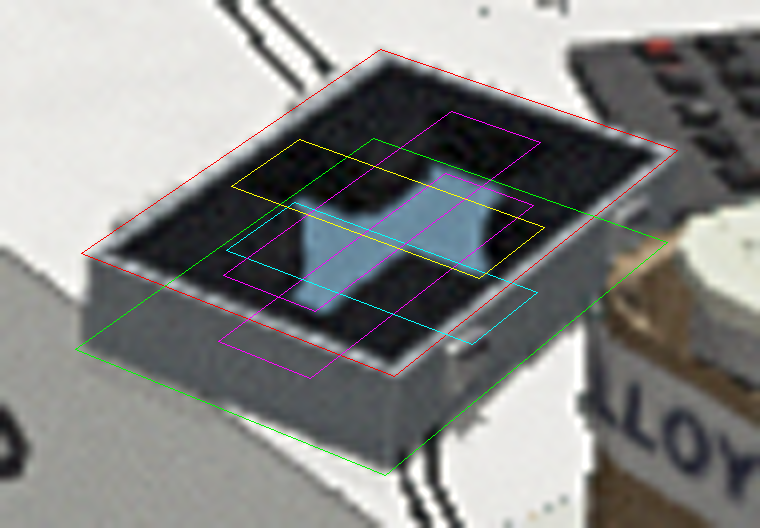

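View pics/c18t.png

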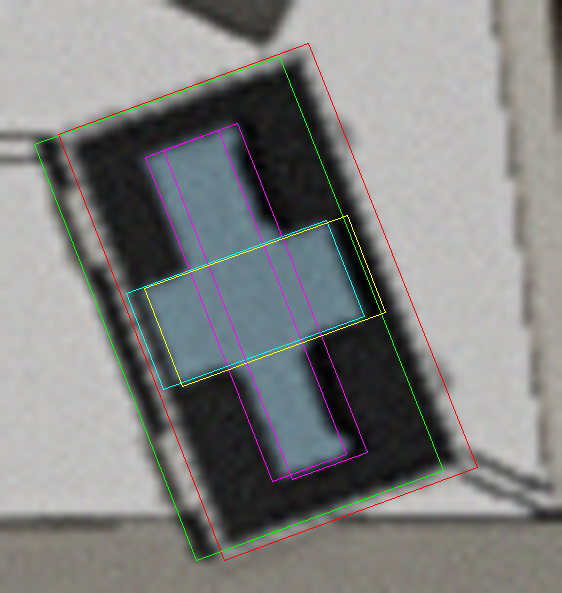

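```bash
python3 -m jog '[{"dx":0.5,"dy":0,"dz":-10,"wx":0,"wy":0,"wz":0,"fingers":10},{"dx":0,"dy":0,"dz":-10,"wx":0,"wy":0,"wz":0,"fingers":10},{"dx":0,"dy":0,"dz":-10,"wx":0,"wy":0,"wz":0,"fingers":10},{"dx":0,"dy":0,"dz":-10,"wx":0,"wy":0,"wz":0,"fingers":10},{"dx":0,"dy":0,"dz":0,"wx":0,"wy":0,"wz":0,"fingers":10},{"dx":0,"dy":0,"dz":0,"wx":0,"wy":0,"wz":0,"fingers":10}]' 120
python3 - <<'E'
from case import *
s,p,R=tool(); G=p+155*R[:,1];print("G",G)
r=np.stack([R[:,2],-R[:,0],-R[:,1]],1);C=G+r@[0,0,-8.];print(C,np.degrees(np.arctan2(r[1,0],r[0,0])))
for n,o,w,h,s in(("side",(340,245),75,75,8),("top",(400,165),75,75,8)):
    q=snap(n,n+"19",(*o,o[0]+w,o[1]+h),s)
    cv2.imwrite(f"pics/{n}19b.png",drawt(cv2.imread(f"pics/{n}19.png"),q,C,r,o,s))
E
```

```text
t: 18.75
position: [470.1, -347.6, 213.6]
orientation: [-89.9, 0.3, -70.4]
wrist_force: [-0.3, -1.1, -1.0]
grip_width: 0.259
G [ 470.01036622 -346.80579152   58.64475335]
[ 470.00672505 -346.76545887   50.64485585] 19.610546907352767
```

View pics/side19b.png

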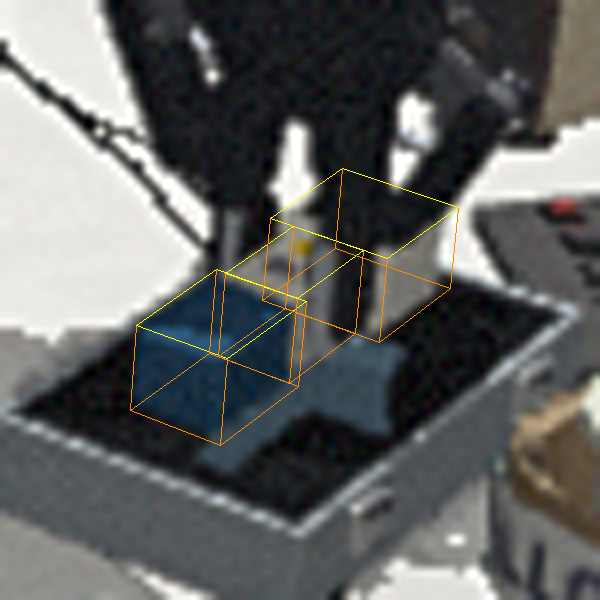

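View pics/top19.png

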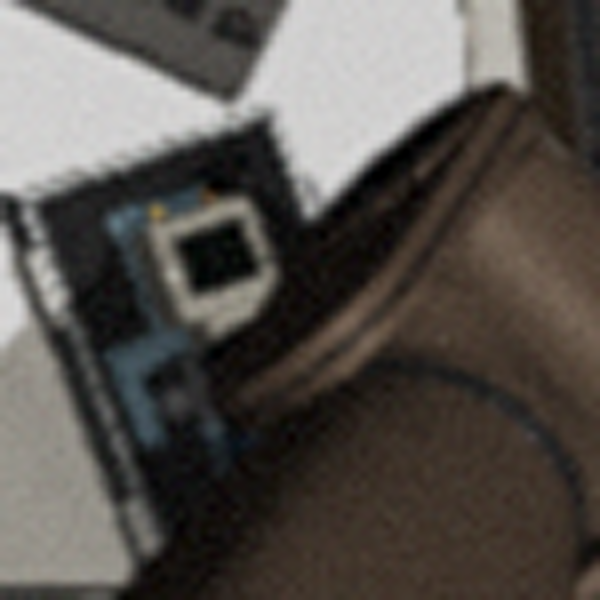

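View pics/top19b.png

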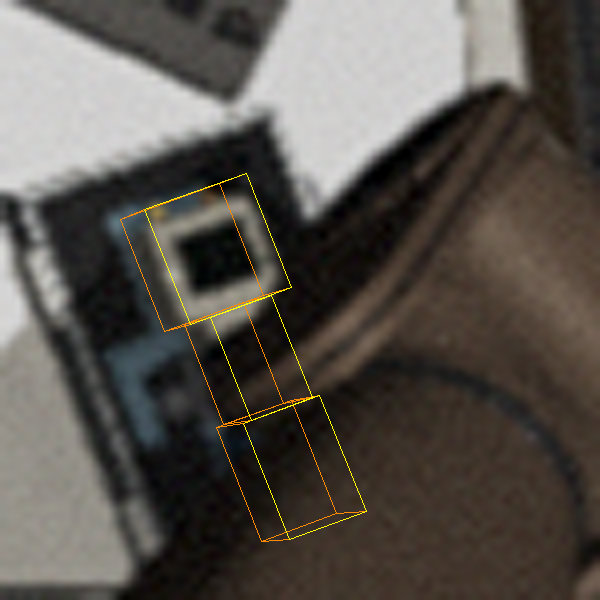

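View pics/side19.png

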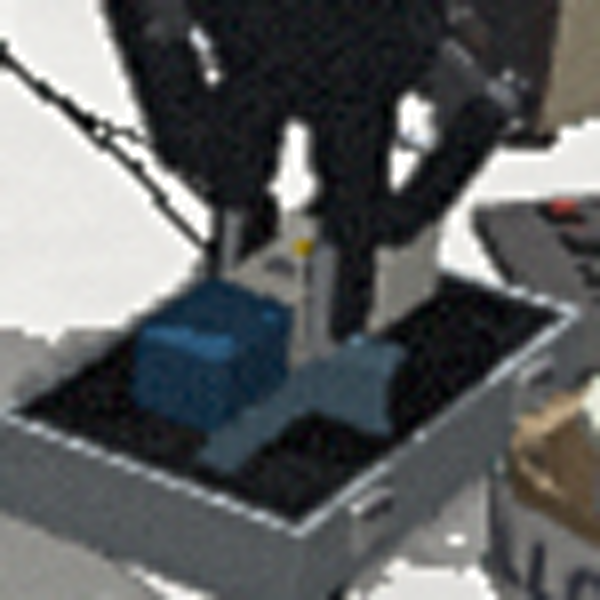

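```bash
python3 -m jog '[{"dx":4.2,"dy":0,"dz":-2,"wx":0,"wy":0,"wz":0,"fingers":10},{"dx":0,"dy":0,"dz":-2.5,"wx":0,"wy":0,"wz":0,"fingers":10},{"dx":0,"dy":0,"dz":0,"wx":0,"wy":0,"wz":0,"fingers":10},{"dx":0,"dy":0,"dz":0,"wx":0,"wy":0,"wz":0,"fingers":10}]' 120
python3 - <<'E'
from case import *
s,p,R=tool(); G=p+155*R[:,1];print("G",G)
r=np.stack([R[:,2],-R[:,0],-R[:,1]],1);C=G+r@[-4,0,-7.];print(C,np.degrees(np.arctan2(r[1,0],r[0,0])))
for n,o,w,h,s in(("side",(340,245),75,75,8),("top",(400,165),75,75,8)):
    q=snap(n,n+"20",(*o,o[0]+w,o[1]+h),s)
    im=cv2.imread(f"pics/{n}20.png"); im=cv2.convertScaleAbs(im,alpha=1.6,beta=10); cv2.imwrite(f"pics/{n}20.png",im)
    cv2.imwrite(f"pics/{n}20b.png",drawt(im,q,C,r,o,s))
E
```

```text
t: 19.18
position: [474.7, -348.0, 210.8]
orientation: [-89.9, 0.1, -70.4]
wrist_force: [0.3, -0.0, -1.3]
grip_width: 0.253
G [ 474.99991905 -347.59494417   55.82516699]
[ 471.24371902 -348.91878718   48.81528817] 19.617235255795837
```

View pics/side20b.png

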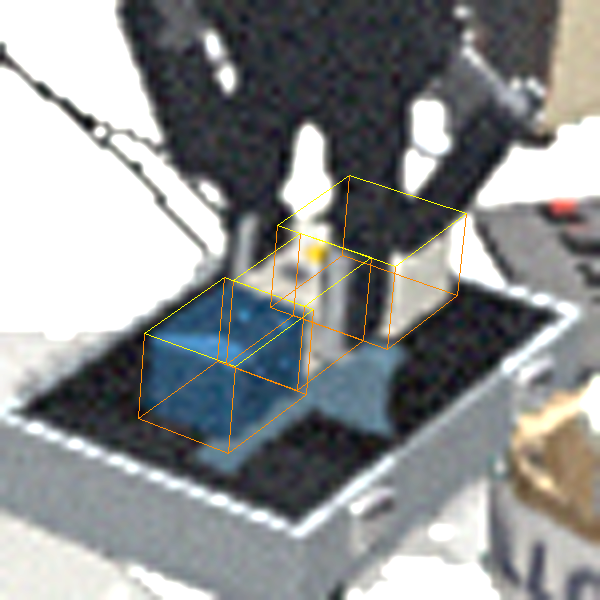

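View pics/top20b.png

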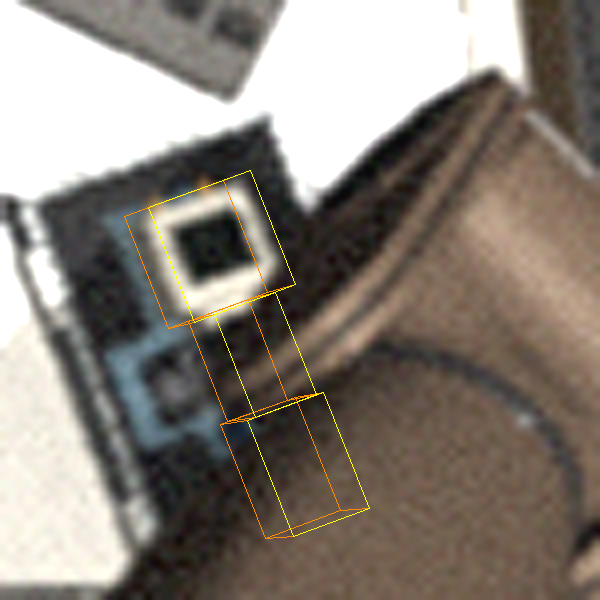

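View pics/top20.png

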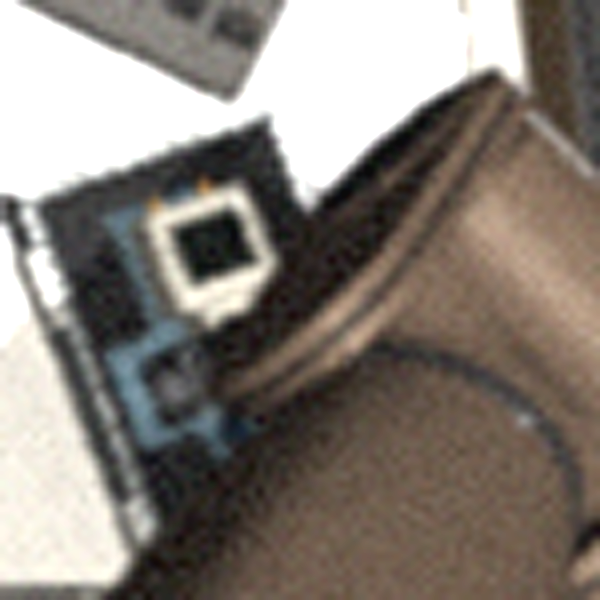

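Run:
```python
from case import *
q=snap("top","top21",(412,182,440,208),24)
im=cv2.imread("pics/top21.png"); im=cv2.convertScaleAbs(im,alpha=1.3,beta=0)
s,p,R=tool(); G=p+155*R[:,1]
r=np.stack([R[:,2],-R[:,0],-R[:,1]],1);C=G+r@[-4,0,-7.]
cv2.imwrite("pics/top21b.png",drawc(drawt(im,q,C,r,(412,182),24,(1,2)),q,(470.5,-348.),19.5,(412,182),24))
```

```text
(no output)
```

View pics/top21b.png

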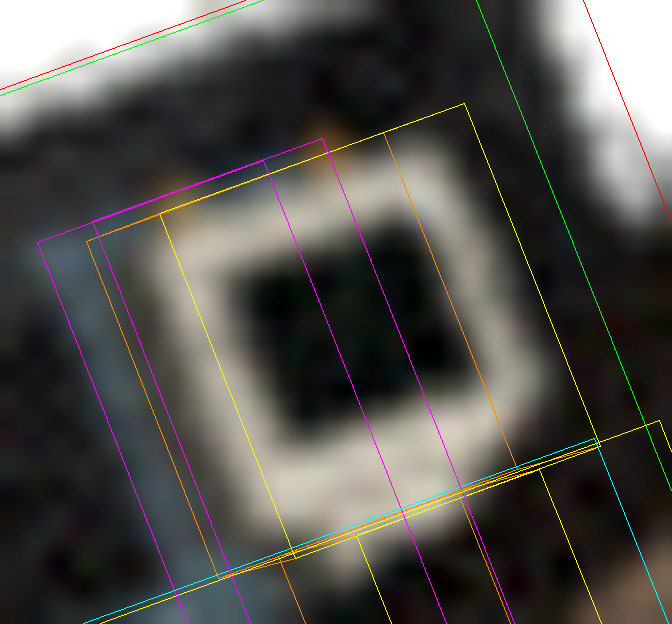

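Run:
```python
from fit import *
b=snap("top")
t=lambda q:(290+q[0]/5-.4,150+q[1]/5-.4)
ot=[((65,20,14),(160,173)),((65,-20,14),(222,153)),((-65,15,14),(230,367)),((-65,-15,14),(274,354)),((-20,15,14),(212,303)),((-20,-15,14),(256,288)),((20,20,14),(178,236))]
ot=[(b,m,t(q)) for m,q in ot]
v,_=fitflat(ot,[500,-66,19.])
g=cv2.imread("pics/t14.png").max(2)
def cen(g,x0,y0,x1,y1,s,o):
    w=g[y0:y1,x0:x1].astype(float); th=(w.min()+np.percentile(w,90))/2
    m=(w<th).astype(np.uint8); n,l,st,c=cv2.connectedComponentsWithStats(m)
    h,ww=w.shape
    k=max((i for i in range(1,n) if st[i,0]>0 and st[i,1]>0 and st[i,0]+st[i,2]<ww and st[i,1]+st[i,3]<h),key=lambda i:st[i,4])
    # darkness-weighted
    cc=c[k]; print("blob",st[k],cc)
    return ((x0+cc[0]+.5)/s-.5+o[0],(y0+cc[1]+.5)/s-.5+o[1])
u0=cen(g,168,165,225,228,5,(290,150)); print(u0)
for yaw in (v[2],19.6):
    R=Rt(yaw,0); P=onz(b,u0,28); d=R.T@(P-np.array([v[0],v[1],14])); print("disp in tester",yaw,d)
im=b["pixels"][182:208,412:440]; im=cv2.resize(im,None,fx=10,fy=10,interpolation=cv2.INTER_CUBIC).max(2)
u1=cen(im,70,75,220,200,10,(412,182)); print(u1)
s,p,Rr=tool(); print(p)
for zf in (55.8+7,):
    P=onz(b,u1,zf); print("disp world",P)
    for d in ((42,0),):
        print("C",P-Rt(19.6,0)@[d[0],d[1],0])
```

```text
blob [   5    8   50   45 1563] [30.58221369 29.77991043]
(np.float64(329.31644273832376), np.float64(188.55598208573258))
disp in tester 16.174264753230453 [42.83649562  1.50666022 14.        ]
disp in tester 19.6 [42.8499807  -1.05571578 14.        ]
blob [  26   17  104   92 6498] [76.57663897 61.71068021]
(np.float64(426.20766389658354), np.float64(195.22106802092952))
[ 474.6890115  -348.04990816  210.95002753]
disp world [ 511.39126062 -331.58619328   62.8       ]
C [ 471.82484761 -345.67515921   62.8       ]
```

```bash
python3 -m jog '[{"dx":0.4,"dy":-1.4,"dz":-2,"wx":0,"wy":0,"wz":0,"fingers":10},{"dx":0,"dy":0,"dz":-1.5,"wx":0,"wy":0,"wz":0,"fingers":10},{"dx":0,"dy":0,"dz":0,"wx":0,"wy":0,"wz":0,"fingers":10}]' 120
python3 -m jog '[{"dx":0,"dy":0,"dz":-1,"wx":0,"wy":0,"wz":0,"fingers":10},{"dx":0,"dy":0,"dz":-1,"wx":0,"wy":0,"wz":0,"fingers":10},{"dx":0,"dy":0,"dz":0,"wx":0,"wy":0,"wz":0,"fingers":10}]' 120
python3 - <<'E'
from case import *
s,p,R=tool();print((s['wrist_force']@R).round(2),s['wrist_torque']@R)
q=snap("side","side22",(335,245,415,320),8)
E
```

```text
t: 19.63
position: [475.1, -349.7, 207.3]
orientation: [-89.8, 0.1, -70.4]
wrist_force: [0.1, 0.4, -1.9]
grip_width: 0.253
t: 19.88
position: [475.3, -349.9, 206.7]
orientation: [-89.9, 0.1, -70.4]
wrist_force: [-3.9, 1.6, 5.9]
grip_width: 0.259
[-2.8  -5.92 -3.17] [-0.08837496 -0.07609555  0.29763093]
```

View pics/side22.png

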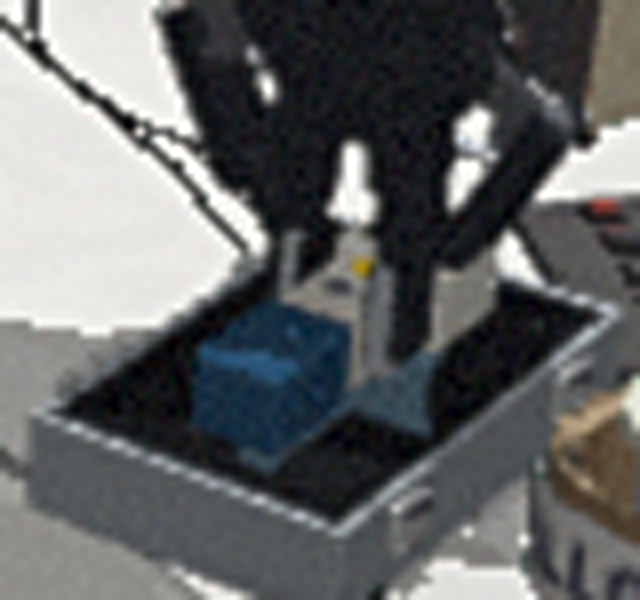

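Run:
```python
from case import *
q=snap("top","top23",(412,182,440,208),24)
im=cv2.imread("pics/top23.png"); im=cv2.convertScaleAbs(im,alpha=1.6,beta=0)
im0=im.copy()
s,p,R=tool(); G=p+155*R[:,1]
r=np.stack([R[:,2],-R[:,0],-R[:,1]],1)
C=np.array([470.5,-348,44])
cv2.imwrite("pics/top23b.png",drawt(im,q,C,r,(412,182),24,(1,2)))
```

```text
(no output)
```

View pics/top23b.png

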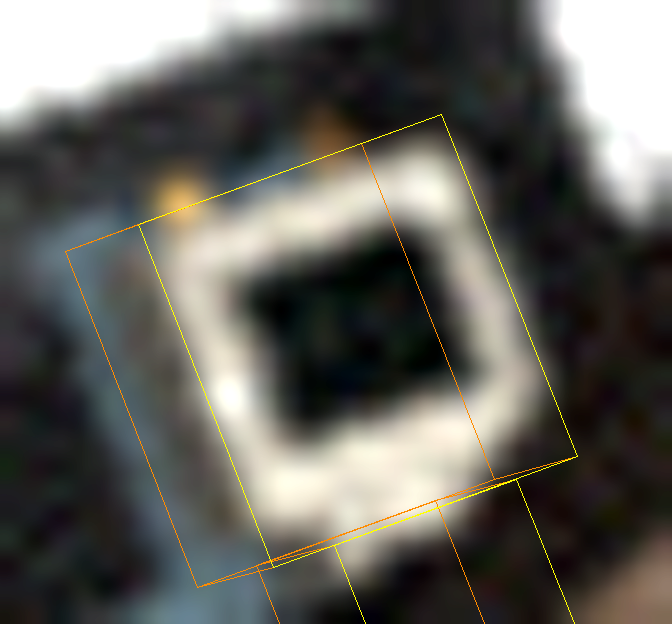

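Run:
```python
from case import *
o=(350,268);w,h,k=56,42,14
q=snap("side","side24",(*o,o[0]+w,o[1]+h),k)
im=cv2.imread("pics/side24.png"); im=cv2.convertScaleAbs(im,alpha=1.5,beta=0)
s,p,R=tool(); print(p,s['orientation'])
r=np.stack([R[:,2],-R[:,0],-R[:,1]],1)
cv2.imwrite("pics/side24b.png",drawt(im,q,np.array([470.5,-348,43.5]),r,o,k))
```

```text
[ 475.23212229 -349.86309577  206.69641002] [-8.98573874e+01  7.70146551e-02 -7.03656515e+01]
```

View pics/side24b.png

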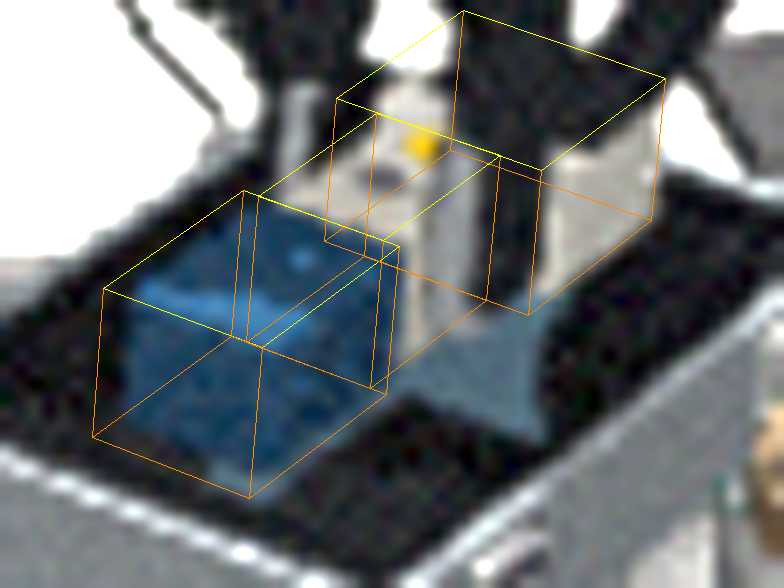

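```bash
python3 - <<'E'
from h import *
s,p,R=tool();print(p,(s['wrist_force']).round(2),s['wrist_torque'].round(3))
E
python3 -m jog '[{"dx":0,"dy":0,"dz":-1,"wx":0,"wy":0,"wz":0,"fingers":10},{"dx":0,"dy":0,"dz":0,"wx":0,"wy":0,"wz":0,"fingers":10}]' 120
python3 - <<'E'
from h import *
s,p,R=tool();print(p,(s['wrist_force']).round(2),s['wrist_torque'].round(3),(s['wrist_force']@R).round(2),(s['wrist_torque']@R).round(3))
E
```

```text
[ 475.23212229 -349.86309577  206.69641002] [-3.26  0.51  5.31] [0.318 0.168 0.129]
t: 20.2
position: [475.3, -350.0, 206.4]
orientation: [-89.9, 0.1, -70.3]
wrist_force: [-4.5, 1.9, 9.1]
grip_width: 0.257
[ 475.30733932 -350.00382977  206.38606008] [-4.5   1.91  9.1 ] [0.555 0.25  0.202] [-3.33 -9.1  -3.57] [-0.049 -0.201  0.607]
```

```bash
python3 -m jog '[{"dx":0,"dy":0,"dz":3,"wx":0,"wy":0,"wz":0,"fingers":10},{"dx":-2.4,"dy":-0.8,"dz":0,"wx":0,"wy":0,"wz":0,"fingers":10},{"dx":0,"dy":0,"dz":0,"wx":0,"wy":0,"wz":0,"fingers":10}]' 120
python3 -c "
from h import *
s,p,R=tool();print(p,(s['wrist_force']@R).round(2),(s['wrist_torque']@R).round(3))"
python3 -m jog '[{"dx":0,"dy":0,"dz":-1.5,"wx":0,"wy":0,"wz":0,"fingers":10},{"dx":0,"dy":0,"dz":-1.5,"wx":0,"wy":0,"wz":0,"fingers":10},{"dx":0,"dy":0,"dz":0,"wx":0,"wy":0,"wz":0,"fingers":10}]' 120
python3 -c "
from h import *
s,p,R=tool();print(p,(s['wrist_force']@R).round(2),(s['wrist_torque']@R).round(3))"
```

```text
t: 20.45
position: [472.3, -350.1, 207.0]
orientation: [-89.9, 0.1, -70.4]
wrist_force: [0.0, 0.0, -1.5]
grip_width: 0.252
[ 472.31455989 -350.14025788  206.97364861] [-0.01  1.55  0.03] [0.024 0.011 0.025]
t: 20.7
position: [472.5, -350.1, 203.5]
orientation: [-89.9, 0.2, -70.4]
wrist_force: [-0.7, -0.1, -1.5]
grip_width: 0.256
[ 472.47568687 -350.05669928  203.47382523] [-0.14  1.52 -0.74] [-0.015 -0.02  -0.057]
```

```bash
python3 -m jog '[{"dx":0,"dy":0,"dz":-1,"wx":0,"wy":0,"wz":0,"fingers":10},{"dx":0,"dy":0,"dz":-1,"wx":0,"wy":0,"wz":0,"fingers":10},{"dx":0,"dy":0,"dz":0,"wx":0,"wy":0,"wz":0,"fingers":10}]' 120
python3 -c "
from h import *
s,p,R=tool();print(p,(s['wrist_force']@R).round(2),(s['wrist_torque']@R).round(3))"
python3 -m jog '[{"dx":0,"dy":0,"dz":-1,"wx":0,"wy":0,"wz":0,"fingers":10},{"dx":0,"dy":0,"dz":-1,"wx":0,"wy":0,"wz":0,"fingers":10},{"dx":0,"dy":0,"dz":0,"wx":0,"wy":0,"wz":0,"fingers":10}]' 120
python3 -c "
from h import *
s,p,R=tool();print(p,(s['wrist_force']@R).round(2),(s['wrist_torque']@R).round(3))"
```

```text
t: 20.95
position: [472.7, -350.1, 202.2]
orientation: [-89.9, 0.1, -70.4]
wrist_force: [-0.2, 0.2, -1.0]
grip_width: 0.254
[ 472.70699171 -350.13234516  202.16008244] [-0.27  0.96 -0.16] [ 0.024 -0.106  0.039]
t: 21.2
position: [472.9, -350.2, 200.7]
orientation: [-89.8, 0.1, -70.4]
wrist_force: [-0.3, 1.9, 3.2]
grip_width: 0.257
[ 472.85343615 -350.18542552  200.7197953 ] [-1.9  -3.17  0.35] [ 0.005 -0.181  0.331]
```

```bash
python3 -m jog '[{"dx":-0.2,"dy":0.5,"dz":-1,"wx":0,"wy":0,"wz":0.5,"fingers":10},{"dx":0,"dy":0,"dz":-1,"wx":0,"wy":0,"wz":0,"fingers":10},{"dx":0,"dy":0,"dz":0,"wx":0,"wy":0,"wz":0,"fingers":10}]' 120
python3 -c "
from h import *
s,p,R=tool();print(p,(s['wrist_force']@R).round(2),(s['wrist_torque']@R).round(3))"
python3 -m jog '[{"dx":0,"dy":0,"dz":-1,"wx":0,"wy":0,"wz":0,"fingers":10},{"dx":0,"dy":0,"dz":-1,"wx":0,"wy":0,"wz":0,"fingers":10},{"dx":0,"dy":0,"dz":0,"wx":0,"wy":0,"wz":0,"fingers":10}]' 120
python3 -c "
from h import *
s,p,R=tool();print(p,(s['wrist_force']@R).round(2),(s['wrist_torque']@R).round(3))"
```

```text
t: 21.45
position: [472.9, -350.1, 199.6]
orientation: [-89.8, 0.1, -69.9]
wrist_force: [-2.3, 1.9, 6.5]
grip_width: 0.256
[ 472.85761897 -350.05888335  199.61953685] [-2.55 -6.47 -1.48] [-0.204 -0.044  0.42 ]
t: 21.7
position: [473.1, -350.2, 198.5]
orientation: [-89.8, 0.1, -69.9]
wrist_force: [-3.1, 3.1, 10.6]
grip_width: 0.255
[ 473.07510595 -350.17360301  198.52629042] [ -4.03 -10.63  -1.84] [-0.222  0.007  0.715]
```

```bash
python3 -m jog '[{"dx":-0.5,"dy":0.7,"dz":-1,"wx":0,"wy":0,"wz":0,"fingers":10},{"dx":0,"dy":0,"dz":-1,"wx":0,"wy":0,"wz":0,"fingers":10},{"dx":0,"dy":0,"dz":0,"wx":0,"wy":0,"wz":0,"fingers":10}]' 120
python3 -c "
from h import *
s,p,R=tool();print(p,(s['wrist_force']@R).round(2),(s['wrist_torque']@R).round(3))"
python3 -m jog '[{"dx":-0.1,"dy":0.3,"dz":-1,"wx":0,"wy":0,"wz":0,"fingers":10},{"dx":0,"dy":0,"dz":-1,"wx":0,"wy":0,"wz":0,"fingers":10},{"dx":0,"dy":0,"dz":0,"wx":0,"wy":0,"wz":0,"fingers":10}]' 120
python3 -c "
from h import *
s,p,R=tool();print(p,(s['wrist_force']@R).round(2),(s['wrist_torque']@R).round(3))"
```

```text
t: 21.95
position: [473.0, -349.9, 197.7]
orientation: [-89.8, -0.0, -69.9]
wrist_force: [-2.9, 3.7, 15.0]
grip_width: 0.258
[ 472.97251242 -349.93627277  197.68558913] [ -4.49 -14.97  -1.34] [-0.341 -0.036  0.744]
t: 22.2
position: [472.9, -349.5, 195.2]
orientation: [-89.7, -0.1, -69.9]
wrist_force: [-2.2, 2.3, 10.6]
grip_width: 0.256
[ 472.90494731 -349.5208962   195.2108412 ] [ -2.93 -10.66  -1.21] [-0.04  -0.029  0.493]
```

```bash
python3 -m jog '[{"dx":-0.1,"dy":0.3,"dz":-1,"wx":0,"wy":0,"wz":0,"fingers":10},{"dx":0,"dy":0,"dz":-1,"wx":0,"wy":0,"wz":0,"fingers":10},{"dx":0,"dy":0,"dz":-1,"wx":0,"wy":0,"wz":0,"fingers":10}]' 120
python3 -c "
from h import *
s,p,R=tool();print(p,(s['wrist_force']@R).round(2),(s['wrist_torque']@R).round(3))"
python3 -m jog '[{"dx":0,"dy":0,"dz":-1,"wx":0,"wy":0,"wz":0,"fingers":10},{"dx":0,"dy":0,"dz":-1,"wx":0,"wy":0,"wz":0,"fingers":10},{"dx":0,"dy":0,"dz":-1,"wx":0,"wy":0,"wz":0,"fingers":10}]' 120
python3 - <<'E'
from h import *
s,p,R=tool();print(p,(s['wrist_force']@R).round(2),(s['wrist_torque']@R).round(3))
snap("side","side25",(335,245,415,320),8)
E
```

```text
t: 22.45
position: [472.9, -349.4, 192.2]
orientation: [-89.7, -0.1, -69.9]
wrist_force: [-0.6, 2.8, 11.0]
grip_width: 0.255
[ 472.90989562 -349.37530684  192.16350115] [ -2.83 -11.03   0.49] [-0.047 -0.071  0.456]
t: 22.7
position: [472.9, -349.4, 189.1]
orientation: [-89.7, -0.1, -69.9]
wrist_force: [-0.7, 2.3, 10.9]
grip_width: 0.25
[ 472.91518257 -349.37495765  189.07490334] [ -2.42 -10.94   0.21] [-0.021 -0.063  0.515]
```

View pics/side25.png

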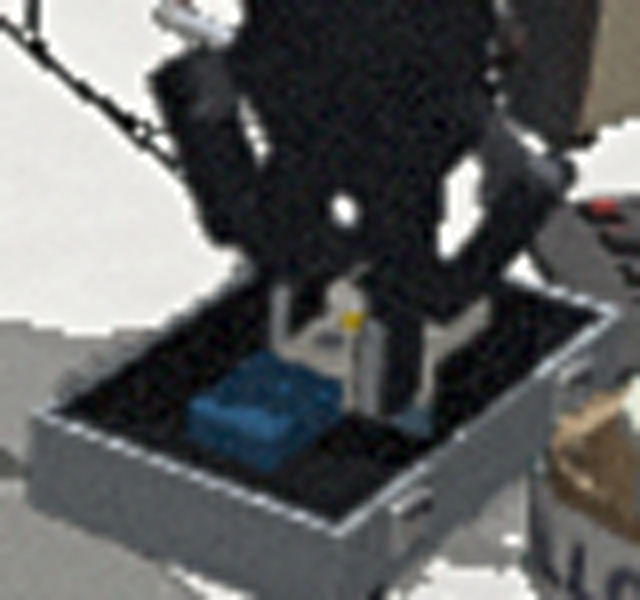

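```bash
python3 -m jog '[{"dx":0,"dy":0,"dz":-1,"wx":0,"wy":0,"wz":0,"fingers":10},{"dx":0,"dy":0,"dz":-1,"wx":0,"wy":0,"wz":0,"fingers":10},{"dx":0,"dy":0,"dz":-1,"wx":0,"wy":0,"wz":0,"fingers":10}]' 120
python3 -m jog '[{"dx":0,"dy":0,"dz":-1,"wx":0,"wy":0,"wz":0,"fingers":10},{"dx":0,"dy":0,"dz":0,"wx":0,"wy":0,"wz":0,"fingers":10}]' 120
python3 -m jog '[{"dx":0,"dy":0,"dz":-1,"wx":0,"wy":0,"wz":0,"fingers":10},{"dx":0,"dy":0,"dz":0,"wx":0,"wy":0,"wz":0,"fingers":10}]' 120
```

```text
t: 23.0
position: [472.9, -349.4, 186.1]
orientation: [-89.7, -0.1, -69.9]
wrist_force: [-1.1, 3.2, 10.5]
grip_width: 0.256
t: 23.17
position: [473.0, -349.4, 185.3]
orientation: [-89.7, -0.1, -69.9]
wrist_force: [-0.7, 2.7, 10.7]
grip_width: 0.254
t: 23.33
position: [473.1, -349.5, 185.3]
orientation: [-89.8, -0.1, -69.9]
wrist_force: [-3.1, 4.9, 17.2]
grip_width: 0.259
```

```bash
python3 -m jog '[{"dx":0,"dy":0,"dz":-1,"wx":0,"wy":0,"wz":0,"fingers":10},{"dx":0,"dy":0,"dz":-0.7,"wx":0,"wy":0,"wz":0,"fingers":10},{"dx":0,"dy":0,"dz":0,"wx":0,"wy":0,"wz":0,"fingers":10}]' 120
python3 -m jog '[{"dx":0,"dy":0,"dz":1.5,"wx":0,"wy":0,"wz":0,"fingers":28},{"dx":0,"dy":0,"dz":0,"wx":0,"wy":0,"wz":0,"fingers":34},{"dx":0,"dy":0,"dz":0,"wx":0,"wy":0,"wz":0,"fingers":34},{"dx":0,"dy":0,"dz":2,"wx":0,"wy":0,"wz":0,"fingers":34},{"dx":0,"dy":0,"dz":8,"wx":0,"wy":0,"wz":0,"fingers":34},{"dx":0,"dy":0,"dz":12,"wx":0,"wy":0,"wz":0,"fingers":34},{"dx":0,"dy":0,"dz":15,"wx":0,"wy":0,"wz":0,"fingers":34},{"dx":0,"dy":0,"dz":15,"wx":0,"wy":0,"wz":0,"fingers":34},{"dx":-10,"dy":30,"dz":20,"wx":0,"wy":0,"wz":0,"fingers":34},{"dx":-10,"dy":35,"dz":10,"wx":0,"wy":0,"wz":0,"fingers":20},{"dx":-10,"dy":35,"dz":0,"wx":0,"wy":0,"wz":0,"fingers":10},{"dx":0,"dy":35,"dz":0,"wx":0,"wy":0,"wz":0,"fingers":0},{"dx":0,"dy":35,"dz":0,"wx":0,"wy":0,"wz":0,"fingers":0},{"dx":0,"dy":0,"dz":0,"wx":0,"wy":0,"wz":0,"fingers":0}]' 60
python3 - <<'E'
from case import *
r=Rt(19.6,0)
for n,o,w,h,s in(("side",(335,255),80,65,9),("top",(395,172),72,74,8)):
    q=snap(n,n+"26",(*o,o[0]+w,o[1]+h),s)
    im=cv2.imread(f"pics/{n}26.png"); im=cv2.convertScaleAbs(im,alpha=1.3)
    cv2.imwrite(f"pics/{n}26b.png",drawt(im,q,np.array([470.5,-348,22]),r,o,s))
E
```

```text
t: 23.58
position: [473.3, -349.7, 185.3]
orientation: [-89.8, -0.0, -69.9]
wrist_force: [-6.1, 7.1, 25.3]
grip_width: 0.256
t: 24.75
position: [440.8, -173.9, 263.3]
orientation: [-89.9, 0.3, -69.7]
wrist_force: [-0.3, 0.3, -0.2]
grip_width: -0.001
```

View pics/side26b.png

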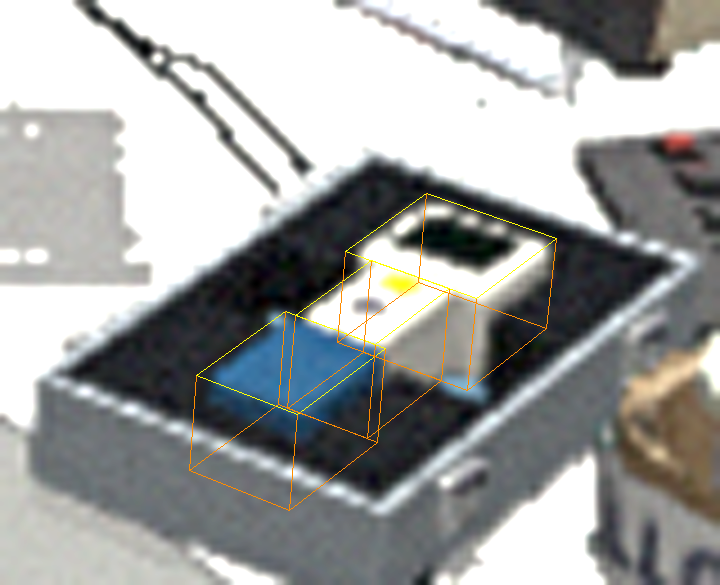

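View pics/top26b.png

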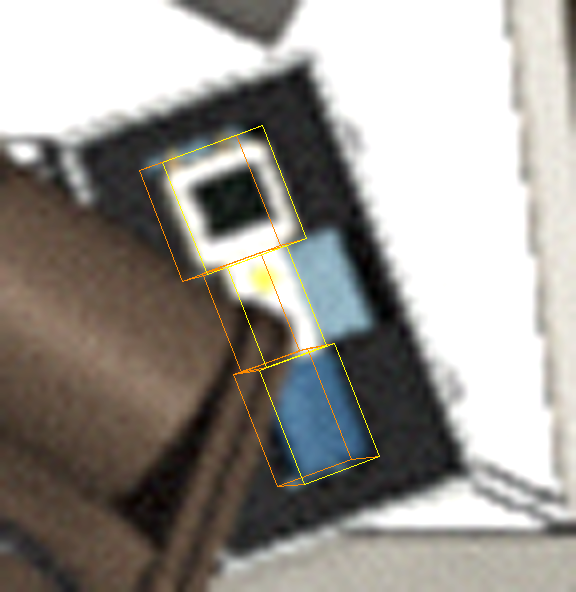

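View pics/side26.png

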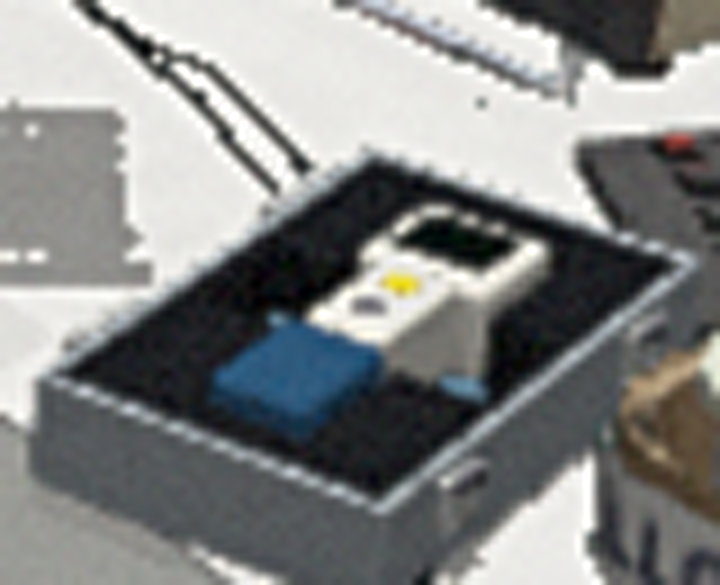

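```bash
python3 -m jog '[{"dx":14,"dy":-32,"dz":-5,"wx":0,"wy":0,"wz":0,"fingers":0},{"dx":14,"dy":-32,"dz":-5,"wx":0,"wy":0,"wz":0,"fingers":0},{"dx":14,"dy":-32,"dz":-5,"wx":0,"wy":0,"wz":0,"fingers":0},{"dx":14,"dy":-32,"dz":-5,"wx":0,"wy":0,"wz":0,"fingers":0},{"dx":14,"dy":-33,"dz":-5,"wx":0,"wy":0,"wz":0,"fingers":0},{"dx":0,"dy":0,"dz":-10,"wx":0,"wy":0,"wz":0,"fingers":0},{"dx":0,"dy":0,"dz":-10,"wx":0,"wy":0,"wz":0,"fingers":0},{"dx":0,"dy":0,"dz":0,"wx":0,"wy":0,"wz":0,"fingers":0},{"dx":0,"dy":0,"dz":0,"wx":0,"wy":0,"wz":0,"fingers":0}]' 60
```

```text
t: 25.6
position: [510.9, -338.8, 216.7]
orientation: [-89.9, 0.3, -69.9]
wrist_force: [-0.2, -0.5, 0.7]
grip_width: -0.0
```

```bash
python3 -m jog '[{"dx":0,"dy":2,"dz":-2.5,"wx":0,"wy":0,"wz":0,"fingers":0},{"dx":0,"dy":0,"dz":-2,"wx":0,"wy":0,"wz":0,"fingers":0},{"dx":0,"dy":0,"dz":-1,"wx":0,"wy":0,"wz":0,"fingers":0},{"dx":0,"dy":0,"dz":0,"wx":0,"wy":0,"wz":0,"fingers":0}]' 60
python3 -m jog '[{"dx":0,"dy":0,"dz":-1,"wx":0,"wy":0,"wz":0,"fingers":0},{"dx":0,"dy":0,"dz":0,"wx":0,"wy":0,"wz":0,"fingers":0}]' 60
python3 -m jog '[{"dx":0,"dy":0,"dz":-1,"wx":0,"wy":0,"wz":0,"fingers":0},{"dx":0,"dy":0,"dz":0,"wx":0,"wy":0,"wz":0,"fingers":0}]' 60
```

```text
t: 25.93
position: [511.8, -336.8, 212.8]
orientation: [-89.9, 0.1, -69.8]
wrist_force: [0.3, 0.3, 0.4]
grip_width: 0.006
t: 26.1
position: [511.8, -337.3, 211.8]
orientation: [-89.8, 0.1, -69.9]
wrist_force: [0.3, -0.9, -0.1]
grip_width: 0.0
t: 26.27
position: [511.8, -337.4, 210.5]
orientation: [-89.9, 0.1, -69.9]
wrist_force: [0.7, 0.1, 0.7]
grip_width: 0.001
```

```bash
python3 -m jog '[{"dx":0,"dy":0,"dz":-1,"wx":0,"wy":0,"wz":0,"fingers":0},{"dx":0,"dy":0,"dz":0,"wx":0,"wy":0,"wz":0,"fingers":0}]' 60
python3 -m jog '[{"dx":0,"dy":0,"dz":-1,"wx":0,"wy":0,"wz":0,"fingers":0},{"dx":0,"dy":0,"dz":0,"wx":0,"wy":0,"wz":0,"fingers":0}]' 60
python3 -m jog '[{"dx":0,"dy":0,"dz":-1,"wx":0,"wy":0,"wz":0,"fingers":0},{"dx":0,"dy":0,"dz":0,"wx":0,"wy":0,"wz":0,"fingers":0}]' 60
```

```text
t: 26.43
position: [511.8, -337.5, 209.6]
orientation: [-89.8, 0.1, -69.9]
wrist_force: [-0.1, 0.4, -0.6]
grip_width: -0.001
t: 26.6
position: [511.9, -337.7, 209.5]
orientation: [-89.9, 0.1, -69.9]
wrist_force: [-1.4, 1.0, 4.5]
grip_width: 0.002
t: 26.77
position: [512.0, -337.8, 209.5]
orientation: [-89.9, 0.1, -69.9]
wrist_force: [-4.4, 2.9, 9.4]
grip_width: -0.003
```

```bash
python3 -m jog '[{"dx":0,"dy":0,"dz":10,"wx":0,"wy":0,"wz":0,"fingers":0},{"dx":-15,"dy":-5.3,"dz":0,"wx":0,"wy":0,"wz":0,"fingers":0},{"dx":-15,"dy":-5.3,"dz":0,"wx":0,"wy":0,"wz":0,"fingers":0},{"dx":-15,"dy":-5.3,"dz":0,"wx":0,"wy":0,"wz":0,"fingers":0},{"dx":-15,"dy":-5.3,"dz":0,"wx":0,"wy":0,"wz":0,"fingers":0},{"dx":-15,"dy":-5.3,"dz":0,"wx":0,"wy":0,"wz":0,"fingers":0},{"dx":0,"dy":0,"dz":-3,"wx":0,"wy":0,"wz":0,"fingers":0},{"dx":0,"dy":0,"dz":-1,"wx":0,"wy":0,"wz":0,"fingers":0},{"dx":0,"dy":0,"dz":0,"wx":0,"wy":0,"wz":0,"fingers":0}]' 60
python3 -m jog '[{"dx":0,"dy":0,"dz":-1,"wx":0,"wy":0,"wz":0,"fingers":0},{"dx":0,"dy":0,"dz":0,"wx":0,"wy":0,"wz":0,"fingers":0}]' 60
python3 -m jog '[{"dx":0,"dy":0,"dz":-1,"wx":0,"wy":0,"wz":0,"fingers":0},{"dx":0,"dy":0,"dz":0,"wx":0,"wy":0,"wz":0,"fingers":0}]' 60
```

```text
t: 27.52
position: [436.0, -364.0, 212.9]
orientation: [-89.9, 0.2, -70.0]
wrist_force: [0.0, -0.2, 0.3]
grip_width: 0.002
t: 27.68
position: [437.0, -363.7, 212.4]
orientation: [-89.9, 0.1, -69.9]
wrist_force: [0.4, 0.6, -0.5]
grip_width: -0.001
t: 27.85
position: [437.1, -363.7, 211.4]
orientation: [-89.9, 0.1, -69.8]
wrist_force: [0.7, -0.3, -0.6]
grip_width: -0.001
```

```bash
python3 -m jog '[{"dx":-2,"dy":-1,"dz":-1,"wx":0,"wy":0,"wz":0,"fingers":0},{"dx":0,"dy":0,"dz":0,"wx":0,"wy":0,"wz":0,"fingers":0}]' 60
python3 -m jog '[{"dx":0,"dy":0,"dz":-1,"wx":0,"wy":0,"wz":0,"fingers":0},{"dx":0,"dy":0,"dz":0,"wx":0,"wy":0,"wz":0,"fingers":0}]' 60
python3 -m jog '[{"dx":0,"dy":0,"dz":-1,"wx":0,"wy":0,"wz":0,"fingers":0},{"dx":0,"dy":0,"dz":0,"wx":0,"wy":0,"wz":0,"fingers":0}]' 60
python3 -m jog '[{"dx":0,"dy":0,"dz":-1,"wx":0,"wy":0,"wz":0,"fingers":0},{"dx":0,"dy":0,"dz":0,"wx":0,"wy":0,"wz":0,"fingers":0}]' 60
```

```text
t: 28.02
position: [434.7, -364.9, 210.4]
orientation: [-89.9, 0.1, -69.9]
wrist_force: [-0.3, 0.3, 0.1]
grip_width: -0.001
t: 28.18
position: [434.8, -365.0, 209.6]
orientation: [-89.9, 0.1, -69.9]
wrist_force: [0.7, 0.4, -0.8]
grip_width: -0.002
t: 28.35
position: [435.0, -365.2, 209.5]
orientation: [-89.9, 0.1, -69.9]
wrist_force: [-0.7, 2.1, 5.0]
grip_width: 0.004
t: 28.52
position: [435.1, -365.3, 209.4]
orientation: [-89.9, 0.1, -69.9]
wrist_force: [-3.1, 3.4, 9.5]
grip_width: 0.0
```

Both ends stop hard at a face height of 36.1 mm, so the tester is level and seated. I'll retract for a final look.

```bash
python3 -m jog '[{"dx":0,"dy":0,"dz":15,"wx":0,"wy":0,"wz":0,"fingers":0},{"dx":0,"dy":0,"dz":30,"wx":0,"wy":0,"wz":0,"fingers":0},{"dx":0,"dy":0,"dz":30,"wx":0,"wy":0,"wz":0,"fingers":0},{"dx":-5,"dy":35,"dz":10,"wx":0,"wy":0,"wz":0,"fingers":0},{"dx":0,"dy":35,"dz":0,"wx":0,"wy":0,"wz":0,"fingers":0},{"dx":0,"dy":35,"dz":0,"wx":0,"wy":0,"wz":0,"fingers":0},{"dx":0,"dy":35,"dz":0,"wx":0,"wy":0,"wz":0,"fingers":0},{"dx":0,"dy":35,"dz":0,"wx":0,"wy":0,"wz":0,"fingers":0},{"dx":0,"dy":35,"dz":0,"wx":0,"wy":0,"wz":0,"fingers":0},{"dx":0,"dy":35,"dz":0,"wx":0,"wy":0,"wz":0,"fingers":0},{"dx":0,"dy":0,"dz":0,"wx":0,"wy":0,"wz":0,"fingers":0},{"dx":0,"dy":0,"dz":0,"wx":0,"wy":0,"wz":0,"fingers":0}]' 60
python3 - <<'E'
from h import *
snap("side","side27",(335,255,415,320),6);snap("top","top27",(395,172,467,246),7)
snap("top","top27f")
E
python3 -c "
import cv2,numpy as np
a=cv2.imread('pics/side27.png');b=cv2.imread('pics/top27.png')
cv2.imwrite('pics/d27.png',np.hstack([cv2.resize(a,(440,358)),cv2.resize(b,(348,358))]))"
```

```text
t: 29.52
position: [429.6, -118.3, 292.5]
orientation: [-89.9, 0.1, -69.7]
wrist_force: [-0.4, 0.5, -0.3]
grip_width: -0.003
```

View pics/d27.png

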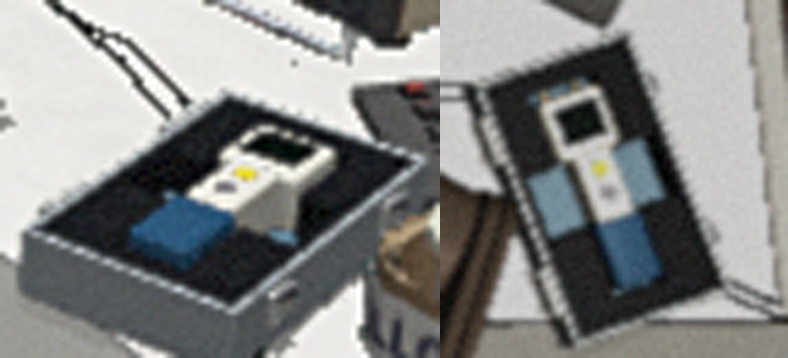

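View pics/top27f.png

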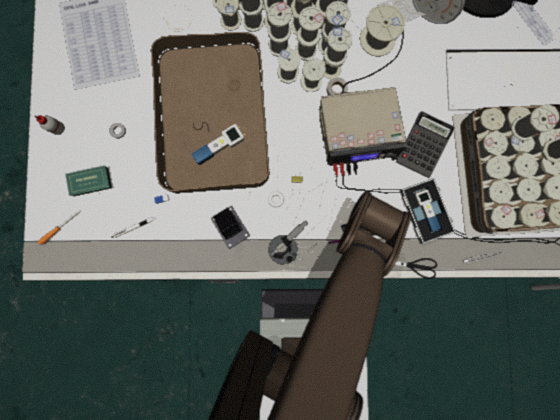

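The tester is seated (top 428,210), display up with its head at the broad end. The holster is empty, and the bystanders in view have not moved. The arm is well clear, so I'm handing in.

```bash
python3 -c "
from bench import env
print(env.hand_in(), env.read_state()['t'])"
```

```text
the job is handed in; nothing more can be done
the job is handed in; nothing more can be done
```

The tester is pressed fully home in the grey case, display up and head at the broad end, and I have handed the job in. The robot clock last read 29.5 s, against the 72 s limit.

- **What I did:** I drew the tester out along the holster's slope and laid it flat on the clear patch, display up. I let go, gripped it again by the waist and pressed it into the cutout.
- **What went wrong on the way:** On the first try at the cutout the head end touched the foam's edge, at about 10 N. I backed off about 2.5 mm along the length, and it then went in smoothly at about 17 N peak. It stopped at the floor, where I pushed to 25 N.
- **Last checks:** I pressed on the head and handle faces with closed fingers. Both stopped hard at the same height, about 36 mm above the bench, which matches fully home and level. Both cameras show it lying in line in the cutout, with the arm well clear and reading no load.
- **What disagreed or went unmeasured:** Before insertion the two cameras and the arm's own readings differed by about 2–4 mm on the tester's position. The final position along and across the cutout was judged from the pictures and the cutout's own fit. In the last top view the arm hides the pen. The bystanders that can be seen look unmoved by eye, though I did not measure them again.

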